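# Stow the clip holder in the lever-lid store

### The job

Put the nickel clip holder away inside the cream steel store box: the heavy lid lifts only while the side lever is held down, so lay the black iron bar weight on the lever's plate, press it right down with the weight until the lid is fully up, and let go so that the weight alone holds it. Lay the holder in the box, then lift the weight off so that the lid closes, and set the weight back lying on its cork mat without dropping it. Do not force the lever hard against its stop, and leave the bell, bulb, brass mass and jar where they are.

Things in the scene. Friction and masses are not known exactly. Their poses are not given: they have to be found in the camera images.
- store: Cream steel box fixed to the bench, 180 (x) x 150 (y) x 100 mm high, walls 8 mm, inner floor 50 mm above the bench: inside 164 x 134 x 50 mm deep. Origin: centre of its underside. x points to the far side, where the lid is hinged (x = +90, height 101 mm), y to its left. The lift lever is on its right (-y) side; a linkage cover 88 mm high stands out 30 mm there at x = +24 to +80.
- lever: Nickel lift lever: flat arm along the box's right side, ending in a plate 40 (box x) x 120 (box y) x 8 mm. Origin on its pivot (axis along box y), in the box's frame at x +30, y -100, height 45 mm; plate centre 125 mm in front (-x), 55 mm to the right. At rest it slopes up 0.36 rad to its free end; pressed 0.36 rad down it meets a solid stop, plate level.
- lever_pad (a point): Centre of the plate's top; moves with the lever. Height 89 mm at rest; fully down at box x -95, y -155, height 45 mm. Pressing takes 10 to 15 N at first (more if quick: the lid is damped), ever less as the lid rises, 3 N near the stop, then solid. The weight alone cannot start the lever but holds it once down. Freed, the lid falls shut in 1 to 2 s.
- lid (a joint): Angle of the 184 x 154 x 10 mm cream steel lid: 0 shut, 1.35 rad fully raised, when its tip is 40 mm in front of the hinge line and 180 mm above it. It is linked to the lever: 3.75 times the lever's angle.
- mat: Cork mat fixed to the bench, 100 (its x) x 160 (its y) mm, 4 mm thick, origin at the centre of its underside. The weight lies on it at the start.
- weight: Black iron bar weight, 28 (its x) x 110 (its y) x 36 mm high, 0.68 to 0.82 kg. Origin at the centre of its underside.
- weight_c (a point): Centre of the iron bar weight, half-way up (18 mm above its underside); axes as the weight's.
- holder_c (a point): Centre of the nickel clip holder, half-way up (13 mm above its underside). It lies flat: 100 mm long (its x), 24 mm wide (its y), 26 mm high, 0.12 to 0.2 kg. The solid handle reaches from x = -50 to +15 mm, two spring jaws from there to x = +50 mm.
- holder: The same clip holder, origin at the centre of its underside, axes as above.
- bell: Desk-type brass timer bell, 84 mm across, 69 mm high; loose; a bystander. Origin: centre of its underside.
- bulb: Frosted glass bulb upright in a black round lampholder, 76 mm across the foot, 127 mm high; loose; a bystander. Origin: centre of its underside.
- slotted: Brass laboratory mass with a small knob, 60 mm across, 56 mm high; loose; a bystander. Origin: centre of its underside.
- jar: Amber glass jar with a black cap, 60 mm across, 95 mm high; loose; a bystander. Origin: centre of its underside.
There are look-alikes about, which are no part of the job. Several things look just like the holder: the one meant starts farthest from the robot's base. Of the things shaped like the weight, the black one is meant.

How it is judged:
By the outcome, as a careful person would: the job done as asked, in the order asked, and still so for the second after the job is handed in, with the robot touching nothing.
It also fails if it takes over 72 s, if anything falls off the work surface, if the arm or the gripper's body presses on something with over 40 N, if the wrist force passes 120 N, or if a joint passes its speed limit or range.

### The arm

A 7-joint arm with a two-finger parallel gripper is mounted at the origin on the work surface. World frame = base frame: x ahead of the robot, y to its left, z up, the work surface at z = 0. Lengths are in m, angles in rad, forces in N, time in s.
With the tool pointing down it reaches from about 0.425 to 0.875 m from the base axis. Payload 8.4 kg.
Tool frame: the origin (TCP) lies midway between the tips of the shut fingers; the grasp point (between the pads) lies 19 mm behind it; x points along the fingers, z is the direction in which the jaws open and shut, and the axes are right-handed (so a half turn about x gives the same grasp; the last joint's range is limited). The gripper opens to 87 mm and grips with 3 to 60 N. Pads are 19 mm wide; open, the fingers measure 117 mm over their backs; the gripper's body (75 mm by 190 mm) begins 51 mm behind the grasp point.
Start: joints at [1.035, 0.333, 0.04, 1.465, -0.013, 1.343, -0.059], TCP at [0.275, -0.589, 0.197] pointing down, gripper open.
Joint ranges: [-2.58, 2.58], [-0.38, 2.09], [-1.3, 1.39], [0.25, 2.4], [-1.5, 4.64], [0.08, 2.09], [-2.65, 2.65]. Speed limits (rad/s): [2.22, 2.22, 2.79, 2.79, 3.14, 3.14, 3.14].

### API

Orientations are given as [roll, pitch, yaw] about the fixed x, y, z axes, in that order (R = Rz(yaw) Ry(pitch) Rx(roll)).
In Python, from bench import get_obs, vision, order gives the robot as it stands.
- The arm moves only by the tool carry_out, never from a script. Its argument "moves" is a list of rows, each a list of 2 entries, a list of its own where there are three numbers: the shift along the tool's x, y, z in m, then the turn, a rotation vector about the tool's x, y, z in rad. In form: [[[dx, dy, dz], [ax, ay, az]], ...]. A call has 1 to 8 rows; each row shifts and turns the commanded pose from where the row before left it, along the tool's axes as they then stand; what a row does not reach is not made up. A row lasts 1/10 s, in which the tool goes at most 50 mm and 8.59 degrees, less where a joint would pass 70% of its speed; a pose out of reach is approached as far as the arm can. A call is refused whole if a number of a shift passes 0.05 or a number of a turn 0.15, either way. A call with a gripper value outside its range is refused whole. "hand" is the gripper's target within -1 to 1 (shut at 1, half-way at 0, fully open at -1), set as the call begins (left out, the last holds). The fingers move at their own pace and stop on an object; "grip_force" is the grip in N (left out, the last holds). Time passes only in rows, so rows that do not move let the fingers close. It gives the time, the measured TCP pose, the force and the opening at its end, in the units of the state.
- get_obs(): the state, without advancing time (a new reading comes with each control period).
- vision.read_camera(name): name is "scene" or "top" or "wrist"; returns a dict with "color" (420x560x3 uint8, blue, green, red), "camera_matrix" (3x3 intrinsics, pixels), "R" (3x3) and "t" (3): a world point X has camera coordinates R X + t; the wrist camera has in their place "mount" (4x4, takes a point from camera to tool coordinates, whose origin is the TCP and whose axes are the tool frame's). Camera axes: x right, y down, z forward; pixel columns grow to the right and rows downward; lengths in m; the calibration is good to about 2 mm. A picture is of the moment at which its call begins: read the wrist's pose just before it. There is no depth.
- order.finish_job(): hands the job in, once; it reports no verdict.
The state is a dict: "clock": time; "joints": joint angles; "qvel": joint speeds; "effort": joint torques, N m; "tool_pos": TCP position; "orientation": TCP orientation; "ft_force": force on the tool from outside, world axes, zero at the start; "moment": the same for the moment, N m; "gripper_width": finger opening in m.
Only numpy, scipy, OpenCV 4.12 (cv2) and the standard library are available. Lean on these libraries where they do the work, as an engineer would, in place of code of your own. Each camera call takes 0.05 s, during which the arm holds its last target. There are 200 camera calls.

## Working session

There is one attempt and no reset: what is moved stays moved. The work goes in short steps, Python scripts to look and compute and a tool call to move; the robot and the scene stay as the last step left them, time stands still between calls to the robot, and variables do not carry over. Pictures are saved under pics/ and viewed, about 8 in all and at most 12, crops included, and the job is handed in when it is done.

Besides the shell and the picture viewer there is one more tool, called after "Call:" by a JSON object that holds its "op" and its "data", one argument or row to a line. carry_out: Moves the arm, as the interface text tells. Its arguments: {"type":"object","properties":{"moves":{"type":"array"},"hand":{"type":"number"},"grip_force":{"type":"number"}},"required":["moves"]}

```bash
mkdir -p pics; ls
cat > h.py <<'E'
import numpy as np, cv2
from bench import get_obs, vision, order
from scipy.spatial.transform import Rotation as Ro
def cam(n):
    o=get_obs(); c=vision.read_camera(n)
    if n=="wrist":
        M=c["mount"]; T=np.eye(4); T[:3,:3]=Ro.from_euler("xyz",o["orientation"]).as_matrix(); T[:3,3]=o["tool_pos"]
        W=T@np.array(M); c["R"]=W[:3,:3].T; c["t"]=-W[:3,:3].T@W[:3,3]
    return c
def ray(c,u,v,z):
    R=np.array(c["R"]);t=np.array(c["t"]);d=R.T@np.linalg.inv(c["camera_matrix"])@[u,v,1.];o=-R.T@t
    return o+d*(z-o[2])/d[2]
def proj(c,P):
    p=np.array(c["camera_matrix"])@(np.array(c["R"])@P+np.array(c["t"])); return p[:2]/p[2]
E
python3 - <<'E'
from h import *
o=get_obs(); print(o)
a=cam("scene");b=cam("top");
cv2.imwrite("pics/scene0.png",cv2.resize(a["color"],(784,588)));cv2.imwrite("pics/top0.png",cv2.resize(b["color"],(784,588)))
np.savez("c0.npz",sc=a["color"],tc=b["color"])
for c in(a,b): print(np.round(c["camera_matrix"],1),np.round(c["R"],3),np.round(c["t"],3), np.round(-np.array(c["R"]).T@c["t"],3))
E
```

```text
pics
{'clock': 0.0, 'joints': array([ 1.03479415,  0.3339074 ,  0.03983467,  1.46627989, -0.01339282,
        1.34327605, -0.05847956]), 'qvel': array([-8.12124867e-04,  1.40708804e-03,  5.21200139e-04,  1.08592104e-03,
        4.50854733e-04,  2.88686591e-05,  1.07556696e-03]), 'effort': array([-6.29107944e-04, -6.56348062e+01,  1.33562319e+00, -4.03813899e+01,
       -5.96230477e-02,  4.43369010e-02,  1.86127936e-04]), 'tool_pos': array([ 0.27475454, -0.58851559,  0.1961568 ]), 'orientation': array([-3.0772368 ,  1.56919113,  2.07199606]), 'ft_force': array([-0.48884046, -0.44783598, -0.39595005]), 'moment': array([-0.00402812,  0.02480106,  0.01062916]), 'gripper_width': 0.08682813059097186}
[[391.9   0.  277.8]
 [  0.  391.9 206.8]
 [  0.    0.    1. ]] [[ 0.753  0.658 -0.001]
 [ 0.546 -0.626 -0.557]
 [-0.368  0.419 -0.83 ]] [-0.366 -0.22   1.375] [ 0.901 -0.472  1.019]
[[501.3   0.  278.8]
 [  0.  501.3 209.1]
 [  0.    0.    1. ]] [[ 0.022 -1.    -0.001]
 [-0.996 -0.022 -0.088]
 [ 0.088  0.003 -0.996]] [-0.015  0.514  1.623] [ 0.37  -0.009  1.663]
```

View pics/scene0.png

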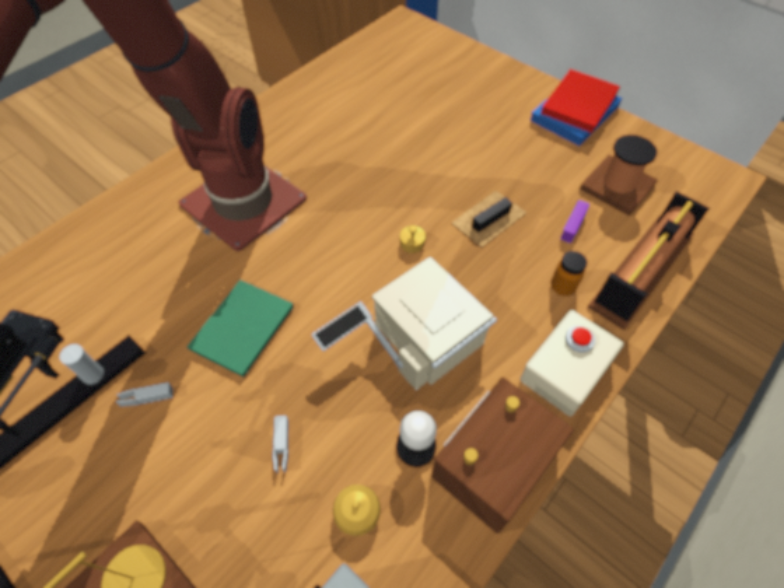

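View pics/top0.png

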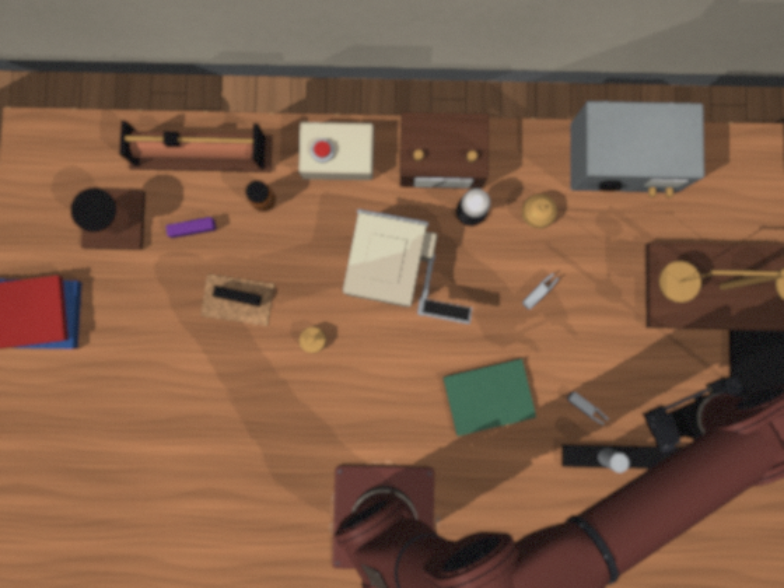

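The images show two holders: A at top (541,291) / scene (280,440), and B at top (588,407) / scene (145,394). A is clearly farther from the base. There are two weight look-alikes: the black bar on the cork, top (238,295), and the purple one at (190,227). The black one is meant. The lid is at top (386,258), the lever plate at (446,311), and the mat at (238,300).

Run:
```python
from h import *
b=cam("top");a=cam("scene")
I=b["color"];H=cv2.cvtColor(I,cv2.COLOR_BGR2HSV);s=1/1.4
def roi(m,x0,y0,x1,y1):
    r=np.zeros_like(m);sl=np.s_[int(y0*s):int(y1*s),int(x0*s):int(x1*s)];r[sl]=m[sl];return r
def rect(m,z,name):
    cs,_=cv2.findContours(m,cv2.RETR_EXTERNAL,cv2.CHAIN_APPROX_NONE);c=max(cs,key=cv2.contourArea)
    P=np.array([ray(b,u,v,z)[:2] for u,v in c[:,0]]).astype(np.float32)*1000
    (x,y),(w,h),an=cv2.minAreaRect(P)
    if w<h: w,h,an=h,w,an+90
    print(name,"c",round(x,1),round(y,1),"size",round(w),round(h),"long axis deg",round(an%180,1),"px",c[:,0].mean(0).round())
h,S,V=cv2.split(H)
for n,px in dict(lid=(386,285),plateb=(446,311),rim=(470,316),mat=(262,290),wt=(238,295),hold=(535,297),tbl=(520,340)).items():
    print(n,H[int(px[1]*s),int(px[0]*s)])
lid=((V>150)&(S<80)).astype(np.uint8)
rect(roi(lid,330,200,445,320),.111,"lid")
gray=((S<110)).astype(np.uint8)
rect(roi(gray,415,295,480,330),.085,"plate")
rect(roi(gray,515,262,570,315),.020,"holdA")
rect(roi(gray,560,380,612,430),.020,"holdB")
rect(roi((V<60).astype(np.uint8),205,275,275,320),.036,"weight")
rect(roi(((V<60)|((S<140)&(h>8))).astype(np.uint8),195,265,280,335),.004,"mat")
for n,u,v,z in [("bell",540,210,.05),("bulb",475,205,.09),("slotted",313,340,.04),("jar",259,190,.095)]: print(n,(ray(b,u*s,v*s,z)*1000).round())
vis=np.vstack([cv2.resize(I[int(255*s):int(335*s),int(190*s):int(290*s)],(400,320),interpolation=2),cv2.resize(I[int(250*s):int(325*s),int(500*s):int(600*s)],(400,280),interpolation=2)])
v2=np.vstack([cv2.resize(I[int(200*s):int(330*s),int(335*s):int(490*s)],(400,320),interpolation=2),cv2.resize(a["color"][int(400*s):int(485*s),int(230*s):int(340*s)],(400,280),interpolation=2)])
cv2.imwrite("pics/crop1.png",np.hstack([vis,v2]))
```

```text
lid [ 19  45 198]
plateb [60 12 42]
rim [  8  24 116]
mat [ 14 103  99]
wt [105  18  28]
hold [100   8 187]
tbl [ 13 134 141]
lid c 584.4 13.3 size 191 158 long axis deg 169.8 px [274. 184.]
plate c 475.7 -126.4 size 127 51 long axis deg 79.9 px [317. 221.]
holdA c 527.8 -354.9 size 108 32 long axis deg 135.8 px [386. 207.]
holdB c 258.2 -466.2 size 108 34 long axis deg 54.8 px [420. 291.]
weight c 500.7 351.4 size 110 23 long axis deg 78.7 px [169. 211.]
mat c 493.8 360.5 size 202 163 long axis deg 91.3 px [169. 214.]
bell [ 713. -349.   50.]
bulb [ 713. -192.   90.]
slotted [400. 172.  40.]
jar [736. 299.  95.]
```

View pics/crop1.png

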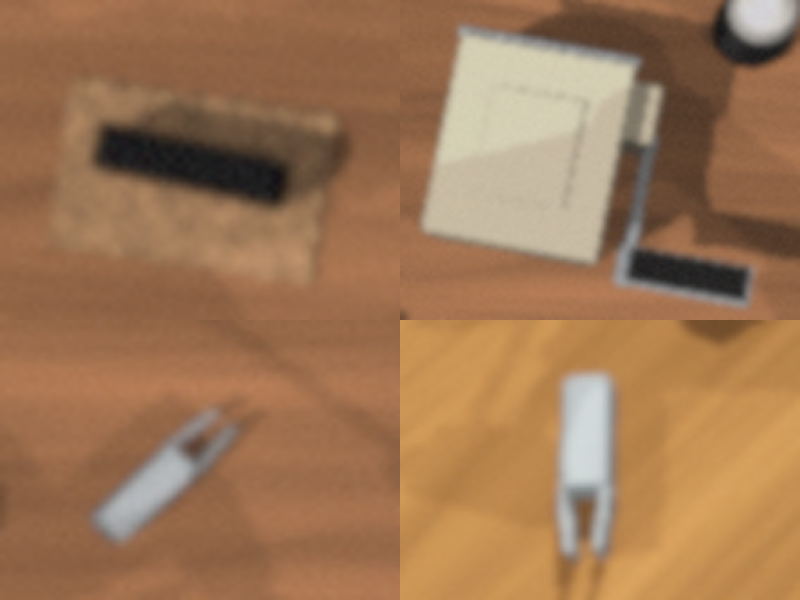

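Crop shows the black bar lying on the cork, the lid shut, the plate to its right, and holder A with its jaws pointing up-right (world +x, −y), heading about −44°. I'm choosing A as the holder. Box pose is about (0.585, 0.012) with yaw −10.2°. Next I'll write a planner helper and go to the weight.

```bash
cat >> h.py <<'E'
def pose(jaw_deg,tilt=0.):
    "tool x down, z along jaw heading; tilt = extra turn about tool y"
    a=np.radians(jaw_deg); z=np.array([np.cos(a),np.sin(a),0]); x=np.array([0,0,-1.]); y=np.cross(z,x)
    return Ro.from_matrix(np.c_[x,y,z])*Ro.from_rotvec([0,tilt,0])
def now():
    o=get_obs(); return np.array(o["tool_pos"]),Ro.from_euler("xyz",o["orientation"])
def plan(wps,v=.045,w=.14,start=None):
    "wps: list of (pos,R[,v]); prints rows in groups of 8"
    p,R=start or now(); rows=[]
    for wp in wps:
        q,Q=np.array(wp[0]),wp[1]; vv=wp[2] if len(wp)>2 else v
        rv=(R.inv()*Q).as_rotvec(); n=max(1,int(np.ceil(max(np.linalg.norm(q-p)/vv,np.linalg.norm(rv)/w))))
        p0,R0=p,R
        for i in range(1,n+1):
            pt=p0+(q-p0)*i/n; d=np.round(R.inv().apply(pt-p),3); r=np.round((R.inv()*(R0*Ro.from_rotvec(rv*i/n))).as_rotvec(),3)
            p=p+R.apply(d); R=R*Ro.from_rotvec(r); rows.append([d.tolist(),r.tolist()])
    for i in range(0,len(rows),8): print(str(rows[i:i+8]).replace(" ",""))
    print("end",p.round(4),R.as_matrix()[:,2].round(3)); return p,R
E
python3 - <<'E'
from h import *
b=cam("top"); w=cam("wrist"); s=1/1.4
for u,v in [(208.75,274.5),(275,283.75),(269.5,325.75),(203,316.25)]: print((ray(b,u*s,v*s,.004)*1000).round())
print(np.round(w["mount"],3))
p,R=now(); print(R.as_matrix().round(3))
W=pose(-11.3) if R.as_matrix()[0,2]>0 else pose(168.7)
print(np.degrees((R.inv()*pose(-11.3)).magnitude()),np.degrees((R.inv()*pose(168.7)).magnitude()))
E
```

```text
[550. 429.   4.]
[532. 270.   4.]
[432. 280.   4.]
[451. 438.   4.]
[[-0.    -0.253  0.967 -0.188]
 [-0.001 -0.967 -0.253  0.07 ]
 [ 1.    -0.001  0.     0.   ]
 [ 0.     0.     0.     1.   ]]
[[-0.     0.906  0.423]
 [ 0.001  0.423 -0.906]
 [-1.    -0.    -0.001]]
53.67423542879147 126.32577697979778
```

Run:
```python
from h import *
W=pose(-11.3)
plan([([.33,-.5,.3],W),([.46,-.25,.3],W),([.50,0.05,.3],W),([.499,.342,.13],W)],v=.044)
```

```text
[[[-0.015,0.013,-0.008],[-0.134,-0.0,-0.0]],[[-0.014,0.013,-0.007],[-0.134,-0.0,-0.0]],[[-0.015,0.014,-0.004],[-0.133,-0.0,-0.0]],[[-0.015,0.015,-0.003],[-0.134,-0.0,-0.0]],[[-0.015,0.015,-0.001],[-0.134,-0.0,-0.0]],[[-0.014,0.015,0.002],[-0.134,-0.0,-0.0]],[[-0.015,0.014,0.003],[-0.134,-0.0,-0.0]],[[-0.0,0.039,0.011],[0.0,-0.0,-0.0]]]
[[[-0.0,0.038,0.011],[0.0,-0.0,-0.0]],[[-0.0,0.039,0.012],[0.0,-0.0,-0.0]],[[-0.0,0.039,0.011],[0.0,-0.0,-0.0]],[[-0.0,0.038,0.011],[0.0,-0.0,-0.0]],[[-0.0,0.039,0.011],[0.0,-0.0,-0.0]],[[-0.0,0.039,0.012],[0.0,-0.0,-0.0]],[[0.0,0.043,-0.003],[0.0,-0.0,-0.0]],[[0.0,0.043,-0.003],[0.0,-0.0,-0.0]]]
[[[0.0,0.043,-0.003],[0.0,-0.0,-0.0]],[[0.0,0.043,-0.002],[0.0,-0.0,-0.0]],[[0.0,0.044,-0.003],[0.0,-0.0,-0.0]],[[0.0,0.043,-0.003],[0.0,-0.0,-0.0]],[[0.0,0.043,-0.003],[0.0,-0.0,-0.0]],[[0.021,0.036,-0.007],[0.0,-0.0,-0.0]],[[0.022,0.035,-0.007],[0.0,-0.0,-0.0]],[[0.021,0.036,-0.008],[0.0,-0.0,-0.0]]]
[[[0.021,0.036,-0.007],[0.0,-0.0,-0.0]],[[0.021,0.036,-0.007],[0.0,-0.0,-0.0]],[[0.022,0.035,-0.007],[0.0,-0.0,-0.0]],[[0.021,0.036,-0.008],[0.0,-0.0,-0.0]],[[0.021,0.036,-0.007],[0.0,-0.0,-0.0]]]
end [0.4989 0.3421 0.1302] [ 0.981 -0.196 -0.   ]
```

Call:
{"op": "carry_out", "data": {
  "moves": [
    [[-0.015,0.013,-0.008],[-0.134,0,0]],
    [[-0.015,0.013,-0.007],[-0.134,0,0]],
    [[-0.015,0.014,-0.004],[-0.134,0,0]],
    [[-0.015,0.015,-0.003],[-0.134,0,0]],
    [[-0.015,0.015,-0.001],[-0.134,0,0]],
    [[-0.015,0.015,0.002],[-0.134,0,0]],
    [[-0.015,0.014,0.003],[-0.134,0,0]],
    [[0,0.039,0.011],[0,0,0]]
  ],
  "hand": -1
}}

```text
clock: 1.1
tool_pos: [0.3468, -0.4667, 0.3038]
orientation: [-1.174, 1.568, -1.369]
ft_force: [1.2, -0.2, -0.2]
gripper_width: 0.087
```

Call:
{"op": "carry_out", "data": {
  "moves": [
    [[0,0.039,0.011],[0,0,0]],
    [[0,0.039,0.011],[0,0,0]],
    [[0,0.039,0.011],[0,0,0]],
    [[0,0.039,0.011],[0,0,0]],
    [[0,0.039,0.011],[0,0,0]],
    [[0,0.039,0.011],[0,0,0]],
    [[0,0.043,-0.003],[0,0,0]],
    [[0,0.043,-0.003],[0,0,0]]
  ]
}}

```text
clock: 1.9
tool_pos: [0.4696, -0.1602, 0.302]
orientation: [1.781, 1.571, 1.585]
ft_force: [0.5, 0.3, 0.6]
gripper_width: 0.0872
```

Call:
{"op": "carry_out", "data": {
  "moves": [
    [[0,0.043,-0.003],[0,0,0]],
    [[0,0.043,-0.003],[0,0,0]],
    [[0,0.043,-0.003],[0,0,0]],
    [[0,0.043,-0.003],[0,0,0]],
    [[0,0.043,-0.003],[0,0,0]],
    [[0.021,0.036,-0.007],[0,0,0]],
    [[0.021,0.036,-0.007],[0,0,0]],
    [[0.021,0.036,-0.007],[0,0,0]]
  ]
}}

```text
clock: 2.7
tool_pos: [0.4969, 0.1633, 0.2386]
orientation: [0.123, 1.57, -0.073]
ft_force: [0.6, 0.2, 0.1]
gripper_width: 0.0872
```

Call:
{"op": "carry_out", "data": {
  "moves": [
    [[0.021,0.036,-0.007],[0,0,0]],
    [[0.021,0.036,-0.007],[0,0,0]],
    [[0.021,0.036,-0.007],[0,0,0]],
    [[0.021,0.036,-0.007],[0,0,0]],
    [[0.021,0.036,-0.007],[0,0,0]],
    [[0,0,0],[0,0,0]],
    [[0,0,0],[0,0,0]]
  ]
}}

```text
clock: 3.4
tool_pos: [0.497, 0.3459, 0.1334]
orientation: [-2.807, 1.569, -3.001]
ft_force: [0.5, -0.6, 0.5]
gripper_width: 0.0872
```

Run:
```python
from h import *
w=cam("wrist"); I=w["color"]; cv2.imwrite("pics/w1.png",I)
g=cv2.cvtColor(I,cv2.COLOR_BGR2HSV)[:,:,2]
m=(g<55).astype(np.uint8)
cs,_=cv2.findContours(m,cv2.RETR_EXTERNAL,cv2.CHAIN_APPROX_NONE)
for c in cs:
    if cv2.contourArea(c)<800: continue
    P=np.array([ray(w,u,v,.040)[:2] for u,v in c[:,0]]).astype(np.float32)*1000
    print(cv2.boundingRect(c),[np.round(x,1) for x in cv2.minAreaRect(P)])
p,R=now();print(p,R.as_matrix()[:,2].round(3), "TCP px",proj(w,p))
```

```text
(385, 243, 175, 92) [array([644.8, 237.3]), array([ 88.4, 148.6]), np.float64(78.8)]
(0, 243, 560, 177) [array([465.8, 223.8]), array([184.1, 543.2]), np.float64(78.9)]
(371, 242, 50, 29) [array([584.5, 282. ]), array([25.8, 43. ]), np.float64(78.8)]
(147, 242, 49, 29) [array([393.1, 319.7]), array([25.8, 42. ]), np.float64(78.8)]
(272, 125, 34, 129) [array([503.8, 355.3]), array([106.9,  26.6]), np.float64(78.7)]
[0.49795076 0.34482777 0.13407886] [ 0.981 -0.195 -0.   ] TCP px [284.07584608 245.74557785]
```

View pics/w1.png

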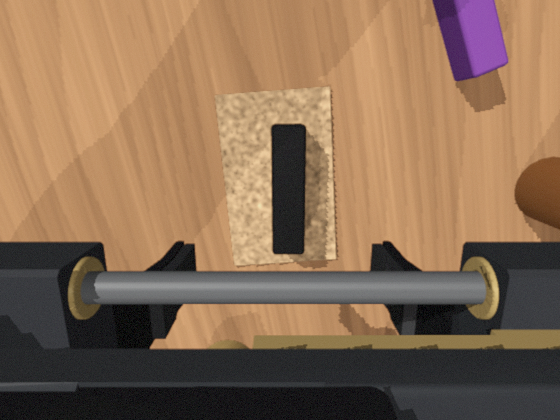

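The wrist view shows the bar at (289,188) aligned with the jaws on the mat, with the mat spanning (217–336, 88–265) and nothing in the way. Descending.

Call:
{"op": "carry_out", "data": {
  "moves": [
    [[0.03,0,0.003],[0,0,0]],
    [[0.03,0,0],[0,0,0]],
    [[0.03,0,0],[0,0,0]],
    [[0.02,0,0],[0,0,0]],
    [[0.01,0,0],[0,0,0]],
    [[0.005,0,0],[0,0,0]],
    [[0,0,0],[0,0,0]],
    [[0,0,0],[0,0,0]]
  ]
}}

```text
clock: 4.25
tool_pos: [0.5016, 0.3449, 0.0104]
orientation: [0.664, 1.569, 0.467]
ft_force: [-0.5, 0.4, 0.0]
gripper_width: 0.0872
```

Call:
{"op": "carry_out", "data": {
  "moves": [
    [[0,0,0],[0,0,0]],
    [[0,0,0],[0,0,0]],
    [[0,0,0],[0,0,0]],
    [[0,0,0],[0,0,0]],
    [[0,0,0],[0,0,0]],
    [[0,0,0],[0,0,0]],
    [[0,0,0],[0,0,0]],
    [[0,0,0],[0,0,0]]
  ],
  "hand": 1,
  "grip_force": 50
}}

```text
clock: 5.05
tool_pos: [0.5007, 0.3446, 0.009]
orientation: [-2.833, 1.571, -3.029]
ft_force: [-0.1, -0.1, 0.9]
gripper_width: 0.0312
```

Call:
{"op": "carry_out", "data": {
  "moves": [
    [[-0.005,0,0],[0,0,0]],
    [[-0.015,0,0],[0,0,0]],
    [[-0.03,0,0],[0,0,0]],
    [[-0.03,0,0],[0,0,0]],
    [[0,0,0],[0,0,0]],
    [[0,0,0],[0,0,0]]
  ]
}}

```text
clock: 5.65
tool_pos: [0.5008, 0.3444, 0.0893]
orientation: [0.085, 1.57, -0.112]
ft_force: [-0.4, -0.1, -7.7]
gripper_width: 0.0265
```

```bash
cat >> h.py <<'E'
BO=np.array([.585,.012,0]); BY=-10.2
def box(v): return BO+Ro.from_euler("z",BY,degrees=True).apply(np.array(v)/1000)
def press(phi,lift=0.,off=-10.):
    "TCP pose with weight flat on the plate at lever slope phi"
    n=np.array([np.sin(phi),0,np.cos(phi)]); P=np.array([30,-155+off,45])+125*np.array([-np.cos(phi),0,np.sin(phi)])+n*(5+lift)
    return box(P),pose(BY,phi)
E
python3 - <<'E'
from h import *
b=cam("top");s=1/1.4
for n,z,ps in [("lid",.111,[(358.3,211.4),(427.2,224.4),(411.7,306.5),(343.5,294.3)]),("pf",.096,[(419.5,314.6),(469.9,323.2)]),("pb",.082,[(423.4,300.8),(471.4,308.9)])]:
    Q=np.array([ray(b,u*s,v*s,z) for u,v in ps])
    L=Ro.from_euler("z",-BY,degrees=True).apply(Q-BO)*1000; print(n,L.round(0).tolist(),L.mean(0).round(1))
R=pose(BY); 
P1=press(.36,60)
plan([([.50,.30,.28],R),([.47,0.0,.28],R),([.455,-.10,.26],R),P1],v=.042)
E
```

```text
lid [[91.0, 77.0, 111.0], [93.0, -80.0, 111.0], [-95.0, -82.0, 111.0], [-98.0, 71.0, 111.0]] [ -2.3  -3.7 111. ]
pf [[-108.0, -103.0, 96.0], [-105.0, -217.0, 96.0]] [-106.3 -160.3   96. ]
pb [[-75.0, -106.0, 82.0], [-71.0, -216.0, 82.0]] [ -73.  -161.1   82. ]
[[[-0.038,-0.009,0.002],[-0.004,-0.0,0.0]],[[-0.039,-0.008,0.001],[-0.003,-0.0,0.001]],[[-0.038,-0.009,0.002],[-0.004,-0.0,-0.0]],[[-0.039,-0.009,0.001],[-0.004,-0.001,0.0]],[[-0.038,-0.008,0.002],[-0.003,0.0,0.0]],[[0.0,-0.038,0.003],[-0.0,0.0,0.0]],[[0.0,-0.037,0.003],[-0.0,0.0,0.0]],[[0.0,-0.038,0.003],[-0.0,0.0,0.0]]]
[[[0.0,-0.037,0.003],[-0.0,0.0,0.0]],[[0.0,-0.038,0.003],[-0.0,0.0,0.0]],[[0.0,-0.038,0.003],[-0.0,0.0,0.0]],[[0.0,-0.037,0.003],[-0.0,0.0,0.0]],[[0.0,-0.038,0.003],[-0.0,0.0,0.0]],[[0.007,-0.034,0.001],[-0.0,0.0,0.0]],[[0.007,-0.033,0.001],[-0.0,0.0,0.0]],[[0.006,-0.034,0.001],[-0.0,0.0,0.0]]]
[[[0.037,-0.011,0.015],[-0.0,0.12,0.0]],[[0.035,-0.01,0.018],[-0.0,0.12,0.0]],[[0.032,-0.011,0.023],[-0.0,0.12,0.0]]]
end [ 0.4925 -0.1395  0.1499] [ 0.921 -0.166 -0.352]
```

Call:
{"op": "carry_out", "data": {
  "moves": [
    [[-0.038,-0.009,0.002],[-0.004,0,0]],
    [[-0.038,-0.009,0.002],[-0.004,0,0]],
    [[-0.038,-0.009,0.002],[-0.004,0,0]],
    [[-0.038,-0.009,0.002],[-0.004,0,0]],
    [[-0.038,-0.009,0.001],[-0.003,0,0]],
    [[0,-0.038,0.003],[0,0,0]],
    [[0,-0.038,0.003],[0,0,0]],
    [[0,-0.038,0.003],[0,0,0]]
  ]
}}

```text
clock: 6.5
tool_pos: [0.4889, 0.1832, 0.2772]
orientation: [-2.717, 1.568, -2.894]
ft_force: [0.8, -0.9, -6.7]
gripper_width: 0.0269
```

Call:
{"op": "carry_out", "data": {
  "moves": [
    [[0,-0.038,0.003],[0,0,0]],
    [[0,-0.038,0.003],[0,0,0]],
    [[0,-0.038,0.003],[0,0,0]],
    [[0,-0.037,0.003],[0,0,0]],
    [[0,-0.037,0.003],[0,0,0]],
    [[0.007,-0.034,0.001],[0,0,0]],
    [[0.007,-0.034,0.001],[0,0,0]],
    [[0.006,-0.034,0.001],[0,0,0]]
  ]
}}

```text
clock: 7.3
tool_pos: [0.4551, -0.105, 0.2569]
orientation: [3.094, 1.568, 2.917]
ft_force: [1.5, 0.3, -8.1]
gripper_width: 0.0268
```

Call:
{"op": "carry_out", "data": {
  "moves": [
    [[0,0,0],[0,0,0]],
    [[0,0,0],[0,0,0]]
  ]
}}

```text
clock: 7.5
tool_pos: [0.4555, -0.1042, 0.2572]
orientation: [2.924, 1.567, 2.745]
ft_force: [1.3, 1.3, -7.3]
gripper_width: 0.027
```

Run:
```python
from h import *
w=cam("wrist"); I=w["color"].copy(); np.savez("w2.npz",I=I,R=w["R"],t=w["t"],K=w["camera_matrix"])
for P in [(-94,77,111),(-94,-77,111),(90,-77,111),(90,77,111),(-105.7,-95,96),(-105.7,-215,96),(-68.3,-215,82),(-68.3,-95,82)]:
    cv2.circle(I,tuple(int(round(x)) for x in proj(w,box(P))),3,(0,0,255),1)
cv2.imwrite("pics/w2.png",I); print(now()[0].round(4))
```

```text
[ 0.456  -0.1032  0.2578]
```

View pics/w2.png

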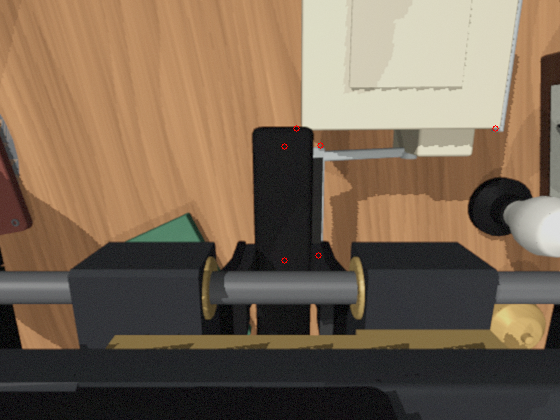

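The wrist view shows the lid's front-right corner at (303,129) against the predicted (296,128). The box is therefore about +2–6 mm along its x, and top view says about −1, so I take +2 mm as a compromise. The bar is gripped centrally. Next I tilt to match the plate and hover over it.

```bash
sed -i 's/^BO=.*;/BO=np.array([.587,.0115,0]);/' h.py
python3 - <<'E'
from h import *
e=plan([press(.36,60),press(.36,10)],v=.04)
print("press")
plan([press(.36,-1,),]+[press(p) for p in np.linspace(.36,0,25)[1:]],v=.02,start=e)
E
```

```text
[[[0.027,-0.007,0.011],[0.0,0.089,-0.0]],[[0.026,-0.008,0.014],[0.001,0.09,-0.0]],[[0.024,-0.007,0.016],[-0.0,0.089,-0.0]],[[0.023,-0.007,0.018],[0.0,0.09,-0.001]],[[0.025,-0.0,-0.0],[0.0,-0.0,0.0]],[[0.025,-0.0,-0.0],[0.0,-0.0,0.0]]]
end [ 0.4779 -0.1365  0.1033] [ 0.921 -0.165 -0.353]
press
[[[0.011,-0.0,-0.0],[0.0,-0.0,0.0]],[[0.001,-0.0,-0.0],[0.0,-0.015,0.0]],[[0.002,-0.0,-0.001],[0.0,-0.015,0.0]],[[0.002,-0.0,0.0],[0.0,-0.015,0.0]],[[0.002,-0.0,0.0],[0.0,-0.015,0.0]],[[0.002,-0.0,0.0],[0.0,-0.015,0.0]],[[0.002,-0.0,0.0],[0.0,-0.015,0.0]],[[0.002,-0.0,0.0],[0.0,-0.015,0.0]]]
[[[0.001,-0.0,0.0],[0.0,-0.015,0.0]],[[0.002,-0.0,0.0],[0.0,-0.015,0.0]],[[0.002,-0.0,-0.0],[0.0,-0.015,0.0]],[[0.002,-0.0,-0.0],[0.0,-0.015,0.0]],[[0.002,-0.0,-0.0],[0.0,-0.015,0.0]],[[0.002,-0.0,-0.0],[0.0,-0.015,0.0]],[[0.002,-0.0,-0.0],[0.0,-0.015,0.0]],[[0.002,-0.0,-0.0],[0.0,-0.015,0.0]]]
[[[0.001,0.0,-0.0],[0.0,-0.015,0.0]],[[0.002,0.0,-0.0],[0.0,-0.015,0.0]],[[0.002,0.0,-0.001],[0.0,-0.015,0.0]],[[0.002,0.0,0.0],[0.0,-0.015,0.0]],[[0.002,0.0,0.0],[0.0,-0.015,0.0]],[[0.002,0.0,0.0],[0.0,-0.015,0.0]],[[0.002,0.0,0.0],[0.0,-0.015,0.0]],[[0.002,0.0,0.0],[0.0,-0.015,0.0]]]
[[[0.001,0.0,0.0],[0.0,-0.015,0.0]]]
end [ 0.4642 -0.1341  0.0504] [ 0.984 -0.177 -0.   ]
```

Call:
{"op": "carry_out", "data": {
  "moves": [
    [[0.027,-0.007,0.011],[0,0.09,0]],
    [[0.026,-0.007,0.014],[0,0.09,0]],
    [[0.024,-0.007,0.016],[0,0.09,0]],
    [[0.023,-0.007,0.018],[0,0.09,0]],
    [[0.025,0,0],[0,0,0]],
    [[0.02,0,0],[0,0,0]],
    [[0,0,0],[0,0,0]],
    [[0,0,0],[0,0,0]]
  ]
}}

```text
clock: 8.35
tool_pos: [0.4813, -0.1357, 0.1098]
orientation: [3.14, 1.212, 2.965]
ft_force: [1.7, 0.7, -6.7]
gripper_width: 0.0268
```

Run:
```python
from h import *
plan([press(.36,0)]); 
a=cam("scene");s=1/1.4
c=a["color"][int(250*s):int(440*s),int(270*s):int(520*s)]
cv2.imwrite("pics/s2.png",cv2.resize(c,None,fx=4,fy=4,interpolation=2))
o=get_obs();print(o["ft_force"],o["moment"],o["joints"].round(2))
```

```text
[[[0.018,-0.001,-0.001],[0.002,0.001,0.0]]]
end [ 0.474  -0.1354  0.0933] [ 0.921 -0.166 -0.352]
[ 0.47567256 -0.07493652 -6.53848512] [-0.22254736 -1.11549275 -0.02209937] [ 0.55  0.43 -0.47  1.6   0.16  1.51 -0.13]
```

View pics/s2.png

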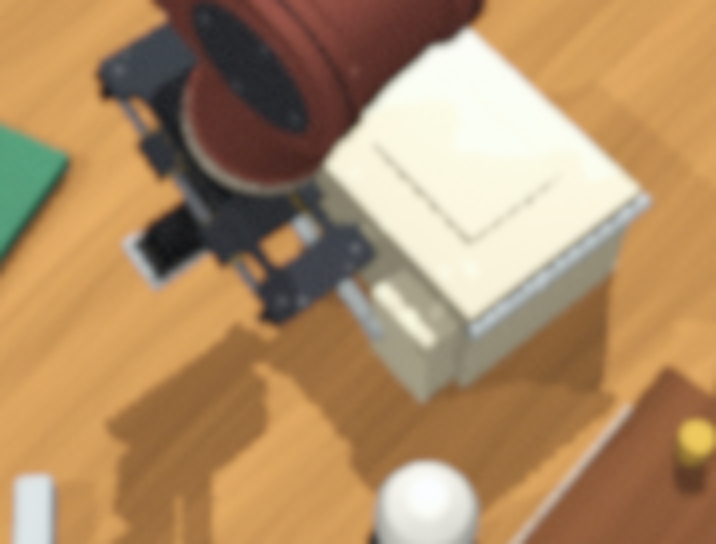

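Run:
```python
from h import *
a=cam("scene");b=cam("top")
cv2.imwrite("pics/s3.png",np.hstack([a["color"][0:330,80:480],b["color"][90:420,150:550]]))
```

```text
(no output)
```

View pics/s3.png

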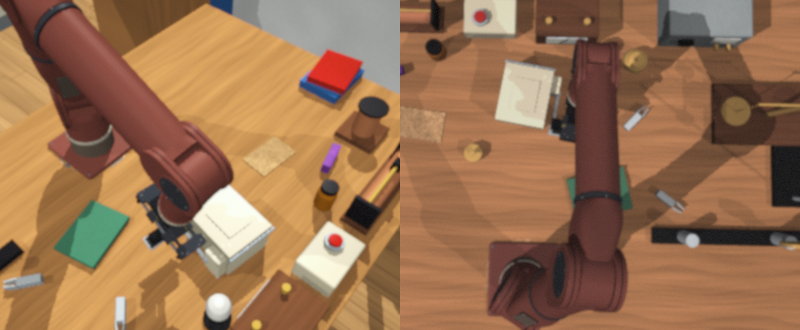

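Picture: arm and wrist sit right of the lid's swing (lid at top crop 497–556, forearm from 575). The plate is under the bar. Going on to contact.

Call:
{"op": "carry_out", "data": {
  "moves": [
    [[0.006,0,0],[0,0,0]],
    [[0.005,-0.001,-0.001],[0,0,0]],
    [[0.003,0,0],[0,0,0]],
    [[0.002,0,0],[0,0,0]],
    [[0,0,0],[0,0,0]]
  ]
}}

```text
clock: 9.0
tool_pos: [0.4741, -0.1367, 0.0956]
orientation: [-3.14, 1.211, 2.966]
ft_force: [-1.8, -1.7, 1.9]
gripper_width: 0.0268
```

Call:
{"op": "carry_out", "data": {
  "moves": [
    [[0.002,0,0],[0,0,0]],
    [[0.001,0,0],[0,0,0]],
    [[0,0,0],[0,0,0]]
  ]
}}

```text
clock: 9.3
tool_pos: [0.473, -0.1365, 0.093]
orientation: [-3.139, 1.211, 2.966]
ft_force: [-1.0, -2.9, 7.3]
gripper_width: 0.027
```

Call:
{"op": "carry_out", "data": {
  "moves": [
    [[0.002,0,0],[0,-0.015,0]],
    [[0.002,0,0],[0,-0.015,0]],
    [[0.002,0,0],[0,-0.015,0]],
    [[0.002,0,0],[0,-0.015,0]],
    [[0.002,0,0],[0,-0.015,0]],
    [[0.002,0,0],[0,-0.015,0]]
  ]
}}

```text
clock: 9.9
tool_pos: [0.4692, -0.1359, 0.0817]
orientation: [-3.138, 1.302, 2.968]
ft_force: [-2.4, -1.7, 7.0]
gripper_width: 0.0268
```

Run:
```python
from h import *
o=get_obs();print(o["ft_force"],o["moment"]);p,R=now();L=Ro.from_euler("z",-BY,degrees=True).apply(p-BO)*1000
print(L, "tilt",-np.arcsin(R.as_matrix()[2,2]))
b=cam("top");np.savez("t2.npz",I=b["color"])
for phi in (.3,.27,.24): print(phi,press(phi)[0])
```

```text
[-2.36126017 -1.69849754  7.01885258] [-0.4136104   0.79729855  0.15024225]
[ -89.88953714 -165.89655878   81.74092667] tilt 0.26914055152484595
0.3 [ 0.47123139 -0.13531954  0.08671671]
0.27 [ 0.47005208 -0.13510735  0.08316028]
0.24 [ 0.46897829 -0.13491414  0.07956952]
```

Call:
{"op": "carry_out", "data": {
  "moves": [
    [[0.002,0,0],[0,-0.015,0]],
    [[0.002,0,0],[0,-0.016,0]],
    [[0.002,0,0],[0,-0.016,0]],
    [[0.002,0,0],[0,-0.016,0]],
    [[0.002,0,0],[0,-0.016,0]],
    [[0.002,0,0],[0,-0.016,0]],
    [[0.002,0,0],[0,-0.016,0]],
    [[0.002,0,0],[0,-0.016,0]]
  ]
}}

```text
clock: 10.75
tool_pos: [0.4654, -0.1352, 0.0648]
orientation: [-3.138, 1.428, 2.968]
ft_force: [-3.4, -4.3, 2.5]
gripper_width: 0.027
```

Call:
{"op": "carry_out", "data": {
  "moves": [
    [[0.002,0,0],[0,-0.016,0]],
    [[0.002,0,0],[0,-0.016,0]],
    [[0.002,0,0],[0,-0.016,0]],
    [[0.002,0,0],[0,-0.016,0]],
    [[0,0,0],[0,0,0]]
  ]
}}

```text
clock: 11.25
tool_pos: [0.4646, -0.1342, 0.0565]
orientation: [3.135, 1.492, 2.958]
ft_force: [-1.4, -2.0, -3.4]
gripper_width: 0.0268
```

Run:
```python
from h import *
o=get_obs();print(o["ft_force"],o["moment"]);p,R=now();L=Ro.from_euler("z",-BY,degrees=True).apply(p-BO)*1000
print(L, "tilt",-np.arcsin(R.as_matrix()[2,2])); plan([press(0)],v=.002)
```

```text
[-1.44925795 -2.03457343 -3.38978577] [-0.47974923  0.0074437   0.0355615 ]
[ -94.70877106 -165.03869767   56.47640426] tilt 0.0783496156597295
[[[0.002,0.0,0.0],[0.0,-0.02,-0.0]],[[0.001,0.0,0.0],[0.001,-0.019,-0.0]],[[0.002,0.0,0.0],[-0.0,-0.02,-0.0]],[[0.001,0.0,0.0],[0.0,-0.019,-0.0]]]
end [ 0.4643 -0.1341  0.0505] [ 0.984 -0.177 -0.   ]
```

Call:
{"op": "carry_out", "data": {
  "moves": [
    [[0.001,0,0],[0,-0.018,0]],
    [[0.001,0,0],[0,-0.018,0]],
    [[0.001,0,0],[0,-0.018,0]],
    [[0,0,0],[0,0,0]]
  ]
}}

```text
clock: 11.65
tool_pos: [0.4644, -0.1341, 0.0538]
orientation: [3.128, 1.547, 2.951]
ft_force: [-0.1, 1.2, -5.2]
gripper_width: 0.027
```

Call:
{"op": "carry_out", "data": {
  "moves": [
    [[0.001,0,0],[0,-0.018,0]],
    [[0.001,0,0],[0,-0.007,0]],
    [[0,0,0],[0,0,0]]
  ]
}}

```text
clock: 11.95
tool_pos: [0.4645, -0.1344, 0.0518]
orientation: [0.411, 1.57, 0.234]
ft_force: [-1.1, 0.5, -6.2]
gripper_width: 0.0271
```

Run:
```python
from h import *
o=get_obs();print(o["ft_force"],o["moment"]);p,R=now();L=Ro.from_euler("z",-BY,degrees=True).apply(p-BO)*1000
print(L, R.as_matrix().round(3)); plan([press(0)],v=.002)
a=cam("scene");b=cam("top")
cv2.imwrite("pics/s4.png",np.hstack([a["color"][0:330,180:580],b["color"][90:420,150:550]]))
```

```text
[-1.05309199  0.46654378 -6.24042336] [ 0.11884863  0.00665128 -0.0010899 ]
[ -94.72253127 -165.27212558   51.80171729] [[ 0.     0.176  0.984]
 [ 0.     0.984 -0.176]
 [-1.     0.     0.   ]]
[[[0.002,0.0,-0.0],[0.001,0.0,-0.0]]]
end [ 0.4645 -0.1344  0.0498] [ 0.984 -0.177  0.   ]
```

View pics/s4.png

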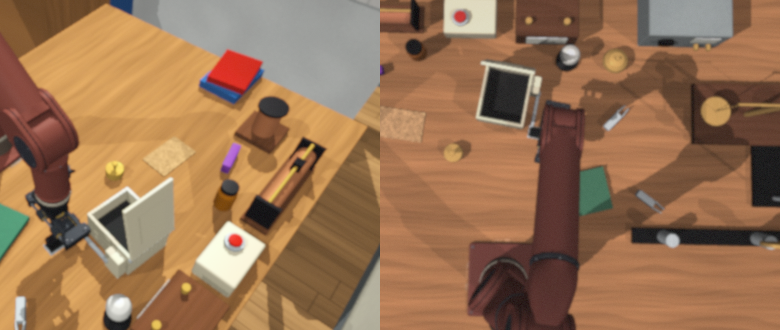

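Call:
{"op": "carry_out", "data": {
  "moves": [
    [[0.001,0,0],[0,0,0]],
    [[0,0,0],[0,0,0]]
  ]
}}

```text
clock: 12.25
tool_pos: [0.4647, -0.1345, 0.0509]
orientation: [2.669, 1.57, 2.492]
ft_force: [-1.4, 1.1, -3.9]
gripper_width: 0.027
```

Call:
{"op": "carry_out", "data": {
  "moves": [
    [[0.001,0,0],[0,0,0]],
    [[0,0,0],[0,0,0]]
  ]
}}

```text
clock: 12.45
tool_pos: [0.4649, -0.1346, 0.0506]
orientation: [-0.815, 1.571, -0.992]
ft_force: [-4.1, 1.2, 4.6]
gripper_width: 0.027
```

Call:
{"op": "carry_out", "data": {
  "moves": [
    [[0,0,0],[0,0,0]],
    [[0,0,0],[0,0,0]],
    [[0,0,0],[0,0,0]],
    [[0,0,0],[0,0,0]],
    [[0,0,0],[0,0,0]]
  ],
  "hand": -0.5
}}

```text
clock: 12.95
tool_pos: [0.4648, -0.1347, 0.05]
orientation: [0.057, 1.57, -0.12]
ft_force: [-0.7, -0.6, 0.7]
gripper_width: 0.0588
```

Run:
```python
from h import *
o=get_obs();print(o["ft_force"],o["gripper_width"],now()[0])
H=pose(45.8)
# handle grasp: holder centre minus 17mm along its x
c=np.array([.5278,-.3549,0]);g=c-.017*np.array([np.cos(np.radians(-44.2)),np.sin(np.radians(-44.2)),0]);print(g)
p,R=now();
plan([(p+[0,0,.15],R),(p+[0,-.06,.2],R),([g[0],g[1],.16],H)],v=.045)
```

```text
[-0.68868822 -0.63829551  0.72257024] 0.05877575423093863 [ 0.46482024 -0.13465807  0.05001473]
[ 0.51561252 -0.34304819  0.        ]
[[[-0.037,0.0,0.0],[0.0,0.0,0.0]],[[-0.038,0.0,0.0],[0.0,0.0,0.0]],[[-0.037,0.0,0.0],[0.0,0.0,0.0]],[[-0.038,0.0,0.0],[0.0,0.0,0.0]],[[-0.025,-0.03,0.005],[0.0,0.0,0.0]],[[-0.025,-0.029,0.006],[0.0,0.0,0.0]],[[0.013,-0.02,0.011],[-0.139,0.0,0.0]],[[0.013,-0.02,0.008],[-0.14,0.0,0.0]]]
[[[0.013,-0.022,0.005],[-0.139,0.0,0.0]],[[0.012,-0.023,0.002],[-0.14,0.0,0.0]],[[0.013,-0.022,-0.001],[-0.139,0.0,0.0]],[[0.013,-0.022,-0.005],[-0.14,0.0,0.0]],[[0.013,-0.021,-0.007],[-0.139,0.0,0.0]]]
end [ 0.5156 -0.3431  0.16  ] [0.697 0.717 0.   ]
```

Call:
{"op": "carry_out", "data": {
  "moves": [
    [[-0.01,0,0],[0,0,0]],
    [[-0.025,0,0],[0,0,0]],
    [[-0.037,0,0],[0,0,0]],
    [[-0.038,0,0],[0,0,0]],
    [[-0.038,0,0],[0,0,0]],
    [[-0.025,-0.03,0.005],[0,0,0]],
    [[-0.025,-0.03,0.006],[0,0,0]],
    [[0.012,-0.02,0.011],[-0.14,0,0]]
  ],
  "hand": -0.5
}}

```text
clock: 13.75
tool_pos: [0.4741, -0.2203, 0.242]
orientation: [-0.531, 1.562, -0.569]
ft_force: [0.5, -1.4, 0.2]
gripper_width: 0.0652
```

Call:
{"op": "carry_out", "data": {
  "moves": [
    [[0.013,-0.02,0.008],[-0.14,0,0]],
    [[0.013,-0.022,0.005],[-0.14,0,0]],
    [[0.013,-0.023,0.002],[-0.14,0,0]],
    [[0.013,-0.022,-0.001],[-0.14,0,0]],
    [[0.013,-0.022,-0.005],[-0.14,0,0]],
    [[0.013,-0.021,-0.007],[-0.14,0,0]],
    [[0,0,0],[0,0,0]],
    [[0,0,0],[0,0,0]]
  ],
  "hand": -1
}}

```text
clock: 14.55
tool_pos: [0.5154, -0.3438, 0.1581]
orientation: [0.956, 1.57, 1.756]
ft_force: [-0.8, -0.0, -0.5]
gripper_width: 0.0871
```

Run:
```python
from h import *
w=cam("wrist"); b=cam("top"); I=w["color"]
p,R=now();print(p,R.as_matrix()[:,2].round(3))
H=cv2.cvtColor(I,cv2.COLOR_BGR2HSV); m=((H[:,:,1]<60)&(H[:,:,2]>90)).astype(np.uint8); m[240:]=0
cs,_=cv2.findContours(m,cv2.RETR_EXTERNAL,cv2.CHAIN_APPROX_NONE)
for c in cs:
    if cv2.contourArea(c)<500: continue
    P=np.array([ray(w,u,v,.026)[:2] for u,v in c[:,0]]).astype(np.float32)*1000
    print(cv2.boundingRect(c),[np.round(x,1) for x in cv2.minAreaRect(P)])
J=b["color"][100:240,200:420]
cv2.imwrite("pics/w3.png",np.vstack([I[:300],cv2.resize(J,(560,356))[:300]]))
```

```text
[ 0.51599619 -0.34302496  0.15897969] [0.695 0.719 0.001]
(271, 161, 27, 79) [array([ 521.5, -347.3]), array([25.1, 75.2]), np.float64(45.8)]
(0, 63, 35, 34) [array([ 281.9, -439.3]), array([31.5, 24. ]), np.float64(53.8)]
(529, 0, 31, 115) [array([589.1, -97.7]), array([22.7, 98.7]), np.float64(63.8)]
```

View pics/w3.png

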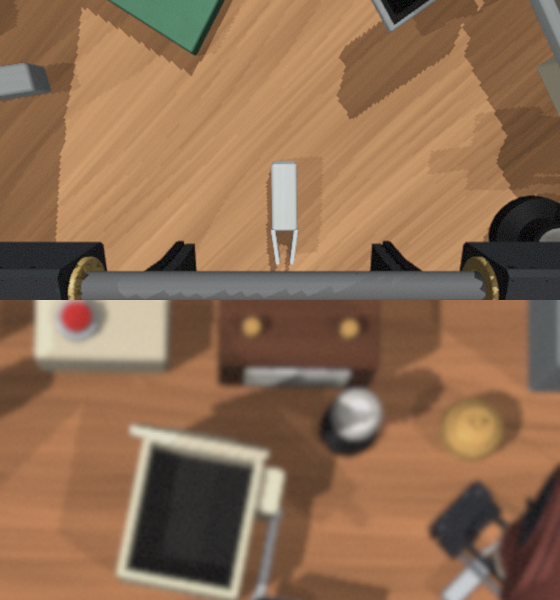

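The wrist view shows the holder's handle at (284,162)–(284,230) and its jaws to row 265, aligned with the fingers. Top view shows the lid holding open with the weight alone. Now computing the handle's position along its length.

Run:
```python
from h import *
w=cam("wrist"); p,R=now()
for v in (162,230,265): print(v,R.inv().apply(ray(w,284,v,.026 if v<200 else .022)-p).round(4))
for n in ("x",): print(proj(w,p))
```

```text
162 [0.1331 0.0298 0.0016]
230 [ 0.1372 -0.0369  0.0016]
265 [ 0.1372 -0.0737  0.0015]
[282.28597119 243.24260798]
```

Call:
{"op": "carry_out", "data": {
  "moves": [
    [[0.03,-0.004,0.001],[0,0,0]],
    [[0.035,0,0],[0,0,0]],
    [[0.035,0,0],[0,0,0]],
    [[0.03,0,0],[0,0,0]],
    [[0.015,0,0],[0,0,0]],
    [[0.009,0,0],[0,0,0]],
    [[0,0,0],[0,0,0]],
    [[0,0,0],[0,0,0]]
  ]
}}

```text
clock: 15.5
tool_pos: [0.5201, -0.3463, 0.0055]
orientation: [-1.367, 1.569, -0.564]
ft_force: [0.8, 0.2, 0.5]
gripper_width: 0.0868
```

Call:
{"op": "carry_out", "data": {
  "moves": [
    [[0,0,0],[0,0,0]],
    [[0,0,0],[0,0,0]],
    [[0,0,0],[0,0,0]],
    [[0,0,0],[0,0,0]],
    [[0,0,0],[0,0,0]],
    [[0,0,0],[0,0,0]],
    [[0,0,0],[0,0,0]],
    [[0,0,0],[0,0,0]]
  ],
  "hand": 1,
  "grip_force": 25
}}

```text
clock: 16.3
tool_pos: [0.5191, -0.3459, 0.0039]
orientation: [1.262, 1.571, 2.065]
ft_force: [0.0, 0.4, 0.6]
gripper_width: 0.0306
```

Call:
{"op": "carry_out", "data": {
  "moves": [
    [[0,0,0],[0,0,0]],
    [[-0.01,0,0],[0,0,0]],
    [[-0.03,0,0],[0,0,0]],
    [[-0.04,0,0],[0,0,0]],
    [[-0.04,0,0],[0,0,0]],
    [[-0.04,0,0],[0,0,0]],
    [[-0.04,0,0],[0,0,0]],
    [[0,0,0],[0,0,0]]
  ]
}}

```text
clock: 17.1
tool_pos: [0.5218, -0.3471, 0.2114]
orientation: [-1.39, 1.561, -0.587]
ft_force: [0.9, 0.1, 0.1]
gripper_width: 0.0003
```

Run:
```python
from h import *
o=get_obs();print(o["ft_force"],o["gripper_width"],now()[0],o["joints"].round(2))
J=pose(79.8)
e=plan([([.52,-.2,.25],pose(60)),(box([-25,0,210]),J)],v=.04)
plan([(box([-25,0,56]),J)],v=.03,start=e)
```

```text
[0.89001303 0.11009907 0.13000518] 0.00030839786137608447 [ 0.52183332 -0.34709672  0.21139188] [ 0.87  0.31 -0.44  1.49  0.13  1.36  1.22]
[[[-0.01,0.026,0.026],[-0.061,0.0,0.003]],[[-0.01,0.024,0.028],[-0.061,0.0,0.002]],[[-0.009,0.022,0.029],[-0.061,0.0,0.003]],[[-0.01,0.021,0.03],[-0.061,0.001,0.002]],[[0.007,0.012,0.035],[-0.058,-0.0,0.0]],[[0.006,0.01,0.035],[-0.057,-0.0,0.0]],[[0.007,0.008,0.036],[-0.058,-0.0,0.0]],[[0.007,0.005,0.036],[-0.057,-0.0,-0.0]]]
[[[0.006,0.004,0.037],[-0.058,-0.0,-0.0]],[[0.007,0.001,0.037],[-0.058,-0.0,-0.0]]]
end [0.5629 0.0163 0.2099] [ 0.177  0.984 -0.   ]
[[[0.026,0.0,-0.0],[0.0,-0.0,-0.0]],[[0.025,0.0,-0.0],[0.0,-0.0,-0.0]],[[0.026,0.0,-0.0],[0.0,-0.0,-0.0]],[[0.026,0.0,-0.0],[0.0,-0.0,-0.0]],[[0.025,0.0,-0.0],[0.0,-0.0,-0.0]],[[0.026,0.0,-0.0],[0.0,-0.0,-0.0]]]
end [0.5629 0.0162 0.0559] [ 0.177  0.984 -0.   ]
```

The fingers closed on nothing because I lifted before they had finished. Looking again.

Call:
{"op": "carry_out", "data": {
  "moves": [
    [[0,0,0],[0,0,0]],
    [[0,0,0],[0,0,0]],
    [[0,0,0],[0,0,0]],
    [[0,0,0],[0,0,0]]
  ],
  "hand": -1
}}

```text
clock: 17.5
tool_pos: [0.5186, -0.3457, 0.2029]
orientation: [1.683, 1.569, 2.486]
ft_force: [-1.4, -0.7, 0.3]
gripper_width: 0.0247
```

Run:
```python
from h import *
w=cam("wrist"); I=w["color"]; p,R=now();print(p,R.as_matrix()[:,2].round(3),proj(w,p))
H=cv2.cvtColor(I,cv2.COLOR_BGR2HSV); m=((H[:,:,1]<60)&(H[:,:,2]>90)).astype(np.uint8); m[240:]=0
cs,_=cv2.findContours(m,cv2.RETR_EXTERNAL,cv2.CHAIN_APPROX_NONE)
for c in cs:
    if cv2.contourArea(c)<300: continue
    P=np.array([R.inv().apply(ray(w,u,v,.026)-p)[1:] for u,v in c[:,0]]).astype(np.float32)*1000
    print(cv2.boundingRect(c),[np.round(x,1) for x in cv2.minAreaRect(P)],P.min(0),P.max(0))
cv2.imwrite("pics/w4.png",I[:330])
```

```text
[ 0.51877931 -0.3457154   0.20308697] [ 0.694  0.72  -0.   ] [282.42325585 243.34176088]
(508, 208, 52, 32) [array([-46.6, 274.5]), array([55.7, 37.1]), np.float64(81.1)] [-60.597244 246.00397 ] [-25.286016 304.9067  ]
(271, 153, 25, 87) [array([-13.3,   0.6]), array([94., 26.]), np.float64(0.1)] [-60.268562 -12.452158] [33.72663  13.555904]
(0, 65, 73, 37) [array([ 102. , -246.3]), array([73.7, 26.6]), np.float64(82.1)] [  85.31544 -281.2183 ] [ 118.71726 -208.09688]
(491, 0, 69, 114) [array([124.1, 236.3]), array([ 62.3, 116. ]), np.float64(78.7)] [ 73.3619  194.52142] [174.92563 278.18338]
(354, 0, 79, 40) [array([158.3, 103.2]), array([33.3, 72.7]), np.float64(0.0)] [141.68227  66.83373] [174.99362 139.52193]
```

View pics/w4.png

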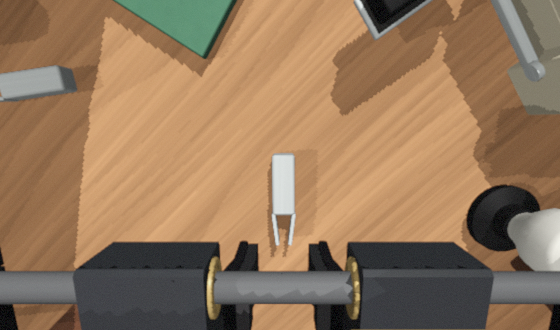

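The holder hasn't moved: handle at (284,154)–(284,213), still centred between the fingers. Retrying with a longer closing time.

Call:
{"op": "carry_out", "data": {
  "moves": [
    [[0.04,0.001,0],[0,0,0]],
    [[0.04,0,0],[0,0,0]],
    [[0.04,0,0],[0,0,0]],
    [[0.035,0,0],[0,0,0]],
    [[0.025,0,0],[0,0,0]],
    [[0.012,0,0],[0,0,0]],
    [[0.007,0,0],[0,0,0]],
    [[0,0,0],[0,0,0]]
  ]
}}

```text
clock: 18.35
tool_pos: [0.5185, -0.3452, 0.0048]
orientation: [1.309, 1.57, 2.112]
ft_force: [-1.1, -0.0, -0.6]
gripper_width: 0.0852
```

Call:
{"op": "carry_out", "data": {
  "moves": [
    [[0,0,0],[0,0,0]],
    [[0,0,0],[0,0,0]],
    [[0,0,0],[0,0,0]],
    [[0,0,0],[0,0,0]],
    [[0,0,0],[0,0,0]],
    [[0,0,0],[0,0,0]],
    [[0,0,0],[0,0,0]],
    [[0,0,0],[0,0,0]]
  ],
  "hand": 1,
  "grip_force": 35
}}

```text
clock: 19.15
tool_pos: [0.5184, -0.3452, 0.0049]
orientation: [1.269, 1.571, 2.072]
ft_force: [0.2, -0.4, 0.5]
gripper_width: 0.031
```

Call:
{"op": "carry_out", "data": {
  "moves": [
    [[0,0,0],[0,0,0]],
    [[0,0,0],[0,0,0]],
    [[0,0,0],[0,0,0]],
    [[0,0,0],[0,0,0]],
    [[0,0,0],[0,0,0]]
  ]
}}

```text
clock: 19.65
tool_pos: [0.5184, -0.3453, 0.005]
orientation: [1.676, 1.571, 2.479]
ft_force: [0.5, -0.1, 0.9]
gripper_width: 0.0008
```

Run:
```python
from h import *
p,R=now()
for n in("scene","top","wrist"):
    a=cam(n);I=a["color"];H=cv2.cvtColor(I,cv2.COLOR_BGR2HSV); m=((H[:,:,1]<70)&(H[:,:,2]>100)).astype(np.uint8)
    print(n,"tcp px",proj(a,p).round(), "grasp px",proj(a,p+[0,0,.019]).round())
    cs,_=cv2.findContours(m,cv2.RETR_EXTERNAL,cv2.CHAIN_APPROX_NONE)
    for c in cs:
        if cv2.contourArea(c)<60: continue
        P=np.array([ray(a,u,v,.026)[:2] for u,v in c[:,0]]).astype(np.float32)*1000
        r=cv2.minAreaRect(P)
        if np.linalg.norm(np.array(r[0])-[520,-350])<90: print(cv2.boundingRect(c),[np.round(x,1) for x in r])
    np.save(n+"_g.npy",I)
```

```text
scene tcp px [201. 311.] grasp px [200. 309.]
(195, 311, 11, 26) [array([ 546.7, -369.9]), array([25.7, 64.5]), np.float64(47.1)]
(169, 277, 34, 19) [array([ 452.3, -329. ]), array([92.1, 30.9]), np.float64(65.1)]
top tcp px [382. 211.] grasp px [383. 210.]
wrist tcp px [282. 243.] grasp px [282. 256.]
(266, 272, 35, 29) [array([ 530.4, -356.3]), array([17.8, 16.1]), np.float64(45.3)]
(259, 188, 48, 63) [array([ 504.1, -331.3]), array([23.7, 32.1]), np.float64(46.0)]
```

Run:
```python
import numpy as np,cv2
w=np.load("wrist_g.npy");s=np.load("scene_g.npy")
cv2.imwrite("pics/g.png",np.hstack([cv2.resize(w[150:350,160:400],(480,400)),cv2.resize(s[260:360,160:240],(320,400),interpolation=2)]))
```

```text
(no output)
```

View pics/g.png

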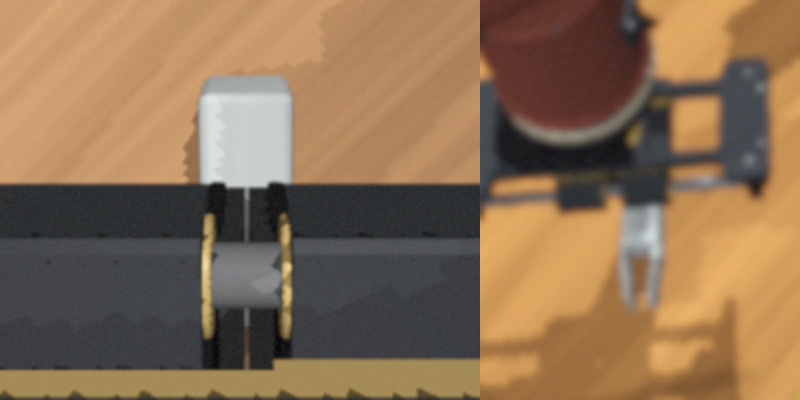

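Call:
{"op": "carry_out", "data": {
  "moves": [
    [[-0.03,0,0],[0,0,0]],
    [[-0.03,0,0],[0,0,0]],
    [[0,0,0],[0,0,0]],
    [[0,0,0],[0,0,0]]
  ]
}}

```text
clock: 20.2
tool_pos: [0.5188, -0.3456, 0.0656]
orientation: [-1.495, 1.569, -0.692]
ft_force: [0.3, -0.3, 0.6]
gripper_width: 0.0005
```

Call:
{"op": "carry_out", "data": {
  "moves": [
    [[0.02,0,0],[0,0,0]],
    [[0.01,0,0],[0,0,0]],
    [[0,0,0],[0,0,0]]
  ]
}}

```text
clock: 20.5
tool_pos: [0.5166, -0.3442, 0.0322]
orientation: [1.735, 1.566, 2.538]
ft_force: [-0.2, 0.5, -1.3]
gripper_width: 0.0004
```

Call:
{"op": "carry_out", "data": {
  "moves": [
    [[0.004,0,0],[0,0,0]],
    [[0.002,0,0],[0,0,0]],
    [[0,0,0],[0,0,0]]
  ]
}}

```text
clock: 20.8
tool_pos: [0.5185, -0.3453, 0.029]
orientation: [0.345, 1.571, 1.148]
ft_force: [-0.5, -0.3, -0.6]
gripper_width: 0.0004
```

Call:
{"op": "carry_out", "data": {
  "moves": [
    [[0.002,0,0],[0,0,0]],
    [[0.002,0,0],[0,0,0]],
    [[0,0,0],[0,0,0]]
  ]
}}

```text
clock: 21.1
tool_pos: [0.5183, -0.3452, 0.0248]
orientation: [1.738, 1.571, 2.541]
ft_force: [0.9, 0.1, -0.1]
gripper_width: 0.0007
```

Call:
{"op": "carry_out", "data": {
  "moves": [
    [[0.002,0,0],[0,0,0]],
    [[0.002,0,0],[0,0,0]],
    [[0,0,0],[0,0,0]]
  ]
}}

```text
clock: 21.4
tool_pos: [0.5182, -0.3452, 0.0206]
orientation: [1.741, 1.57, 2.544]
ft_force: [0.6, 0.3, 0.3]
gripper_width: 0.0001
```

Call:
{"op": "carry_out", "data": {
  "moves": [
    [[0.002,0,0],[0,0,0]],
    [[0.002,0,0],[0,0,0]],
    [[0,0,0],[0,0,0]]
  ]
}}

```text
clock: 21.7
tool_pos: [0.5182, -0.3451, 0.0166]
orientation: [1.718, 1.57, 2.521]
ft_force: [0.1, -0.1, -1.4]
gripper_width: 0.0003
```

Run:
```python
from h import *
w=cam("wrist"); p,R=now(); print(p,w["camera_matrix"][0][0]); I=w["color"]
H=cv2.cvtColor(I,cv2.COLOR_BGR2HSV); m=((H[:,:,1]<70)&(H[:,:,2]>100)).astype(np.uint8)
cs,_=cv2.findContours(m,cv2.RETR_EXTERNAL,cv2.CHAIN_APPROX_NONE)
for c in cs:
    if cv2.contourArea(c)>300: print(cv2.boundingRect(c))
# predicted rows of holder points (tail y=.034, pads) at tops
c=np.array([.5188,-.3457,0])
for y in (.034,.01,0,-.01): print(y,proj(w,c+R.apply([0,y,0])+[0,0,.026]).round())
print([ (k, I[k,282].tolist()) for k in range(170,330,10)])
```

```text
[ 0.51825301 -0.3451914   0.01675253] 349.76686124713643
(434, 273, 126, 29)
(266, 273, 35, 28)
(0, 273, 132, 30)
(260, 184, 46, 81)
0.034 [282. 189.]
0.01 [282. 233.]
0 [282. 251.]
-0.01 [282. 268.]
[(170, [111, 156, 202]), (180, [107, 152, 199]), (190, [169, 170, 164]), (200, [220, 222, 218]), (210, [221, 222, 218]), (220, [220, 222, 218]), (230, [221, 223, 219]), (240, [222, 224, 219]), (250, [132, 133, 129]), (260, [125, 126, 124]), (270, [87, 87, 88]), (280, [124, 122, 121]), (290, [125, 126, 122]), (300, [100, 99, 97]), (310, [46, 57, 72]), (320, [60, 76, 101])]
```

The wrist geometry says the real fingertips sit about 24 mm behind the reported TCP: the tip gap measures 175 px at f=350, which gives a depth of 0.174 m. So the fingers shut above the holder. I'll feel for the holder's top with the shut fingers to get the true offset.

Call:
{"op": "carry_out", "data": {
  "moves": [
    [[0.004,0,0],[0,0,0]],
    [[0.004,0,0],[0,0,0]],
    [[0.004,0,0],[0,0,0]],
    [[0,0,0],[0,0,0]]
  ]
}}

```text
clock: 22.15
tool_pos: [0.5179, -0.345, 0.0041]
orientation: [1.719, 1.569, 2.522]
ft_force: [-0.4, 0.8, -0.8]
gripper_width: 0.0004
```

Call:
{"op": "carry_out", "data": {
  "moves": [
    [[0.002,0,0],[0,0,0]],
    [[0,0,0],[0,0,0]]
  ]
}}

```text
clock: 22.35
tool_pos: [0.5183, -0.3452, 0.0028]
orientation: [1.456, 1.571, 2.259]
ft_force: [-0.2, -0.0, -0.5]
gripper_width: 0.0003
```

Call:
{"op": "carry_out", "data": {
  "moves": [
    [[0.002,0,0],[0,0,0]],
    [[0,0,0],[0,0,0]]
  ]
}}

```text
clock: 22.55
tool_pos: [0.5186, -0.3453, 0.0011]
orientation: [-1.257, 1.57, -0.454]
ft_force: [-0.3, 0.0, -0.8]
gripper_width: 0.0003
```

Call:
{"op": "carry_out", "data": {
  "moves": [
    [[0.001,0,0],[0,0,0]],
    [[0,0,0],[0,0,0]]
  ]
}}

```text
clock: 22.75
tool_pos: [0.5186, -0.3454, 0.001]
orientation: [-1.914, 1.57, -1.111]
ft_force: [-3.1, 2.0, 9.8]
gripper_width: 0.0002
```

Contact came at TCP z=0.001 on a 26 mm top, so the fingertips are 25 mm behind the reported TCP. I'll regrasp with TCP at z≈−0.019, which puts the tips 6 mm above the bench.

Call:
{"op": "carry_out", "data": {
  "moves": [
    [[-0.01,0,0],[0,0,0]],
    [[-0.03,0.002,0],[0,0,0]],
    [[0,0,0],[0,0,0]],
    [[0,0,0],[0,0,0]],
    [[0,0,0],[0,0,0]],
    [[0,0,0],[0,0,0]],
    [[0,0,0],[0,0,0]],
    [[0,0,0],[0,0,0]]
  ],
  "hand": -1
}}

```text
clock: 23.55
tool_pos: [0.5167, -0.3437, 0.0395]
orientation: [1.605, 1.57, 2.408]
ft_force: [0.2, 0.0, 0.5]
gripper_width: 0.0566
```

Call:
{"op": "carry_out", "data": {
  "moves": [
    [[0,0,0],[0,0,0]],
    [[0,0,0],[0,0,0]],
    [[0,0,0],[0,0,0]]
  ]
}}

```text
clock: 23.85
tool_pos: [0.5169, -0.3439, 0.0399]
orientation: [1.499, 1.571, 2.302]
ft_force: [0.1, 0.9, 0.2]
gripper_width: 0.0799
```

Call:
{"op": "carry_out", "data": {
  "moves": [
    [[0.02,0,0],[0,0,0]],
    [[0.01,0,0],[0,0,0]],
    [[0.01,0,0],[0,0,0]],
    [[0.005,0,0],[0,0,0]],
    [[0,0,0],[0,0,0]]
  ]
}}

```text
clock: 24.35
tool_pos: [0.5166, -0.3436, -0.0058]
orientation: [1.662, 1.569, 2.465]
ft_force: [0.4, -0.4, 0.3]
gripper_width: 0.0874
```

Call:
{"op": "carry_out", "data": {
  "moves": [
    [[0.005,0,0],[0,0,0]],
    [[0.004,0,0],[0,0,0]],
    [[0.003,0,0],[0,0,0]],
    [[0,0,0],[0,0,0]],
    [[0,0,0],[0,0,0]]
  ]
}}

```text
clock: 24.85
tool_pos: [0.517, -0.3439, -0.017]
orientation: [0.508, 1.571, 1.311]
ft_force: [0.5, -0.3, 0.2]
gripper_width: 0.0872
```

Call:
{"op": "carry_out", "data": {
  "moves": [
    [[0.001,0,0],[0,0,0]],
    [[0,0,0],[0,0,0]],
    [[0,0,0],[0,0,0]],
    [[0,0,0],[0,0,0]],
    [[0,0,0],[0,0,0]],
    [[0,0,0],[0,0,0]],
    [[0,0,0],[0,0,0]],
    [[0,0,0],[0,0,0]]
  ],
  "hand": 1,
  "grip_force": 35
}}

```text
clock: 25.65
tool_pos: [0.517, -0.3439, -0.018]
orientation: [0.184, 1.571, 0.987]
ft_force: [0.4, 0.3, -0.9]
gripper_width: 0.0308
```

Call:
{"op": "carry_out", "data": {
  "moves": [
    [[0,0,0],[0,0,0]],
    [[0,0,0],[0,0,0]],
    [[0,0,0],[0,0,0]],
    [[0,0,0],[0,0,0]]
  ]
}}

```text
clock: 26.05
tool_pos: [0.517, -0.3439, -0.018]
orientation: [1.221, 1.571, 2.024]
ft_force: [0.0, -0.7, -0.3]
gripper_width: 0.0235
```

Call:
{"op": "carry_out", "data": {
  "moves": [
    [[-0.01,0,0],[0,0,0]],
    [[-0.03,0,0],[0,0,0]],
    [[-0.04,0,0],[0,0,0]],
    [[-0.04,0,0],[0,0,0]],
    [[-0.04,0,0],[0,0,0]],
    [[-0.04,0,0],[0,0,0]],
    [[0,0,0],[0,0,0]]
  ]
}}

```text
clock: 26.75
tool_pos: [0.5198, -0.3451, 0.1892]
orientation: [-1.393, 1.561, -0.59]
ft_force: [0.5, -0.5, -2.4]
gripper_width: 0.0237
```

Run:
```python
from h import *
o=get_obs();print(o["ft_force"],o["gripper_width"],now()[0],o["joints"].round(2))
J=pose(79.8)
e=plan([([.52,-.2,.25],pose(60)),(box([-20,0,210]),J)],v=.04)
plan([(box([-20,0,35]),J)],v=.03,start=e)
w=cam("wrist");I=w["color"];p,R=now()
H=cv2.cvtColor(I,cv2.COLOR_BGR2HSV); m=((H[:,:,1]<60)&(H[:,:,2]>90)).astype(np.uint8)
cs,_=cv2.findContours(m,cv2.RETR_EXTERNAL,cv2.CHAIN_APPROX_NONE)
for c in cs:
    x=cv2.boundingRect(c)
    if cv2.contourArea(c)>300 and abs(x[0]+x[2]/2-282)<40: print(x, R.inv().apply(ray(w,x[0]+x[2]/2,x[1],p[2]+.019+.026)-p).round(4))
```

```text
[ 0.50305347 -0.46045965 -2.38874229] 0.02367643238827476 [ 0.51976871 -0.34508425  0.18919519] [ 0.87  0.31 -0.45  1.53  0.14  1.32  1.21]
[[[-0.015,0.025,0.026],[-0.061,0.0,0.002]],[[-0.016,0.023,0.028],[-0.061,0.0,0.003]],[[-0.015,0.022,0.029],[-0.061,0.0,0.002]],[[-0.015,0.02,0.03],[-0.061,0.0,0.003]],[[0.007,0.011,0.035],[-0.058,0.0,0.0]],[[0.006,0.009,0.036],[-0.057,0.0,0.0]],[[0.007,0.007,0.036],[-0.058,0.0,0.0]],[[0.007,0.005,0.036],[-0.057,0.0,0.0]]]
[[[0.006,0.003,0.037],[-0.058,0.0,0.0]],[[0.007,0.001,0.036],[-0.058,0.0,0.0]]]
end [0.5669 0.0148 0.2098] [0.177 0.984 0.   ]
[[[0.029,-0.0,0.0],[0.0,0.0,0.0]],[[0.029,-0.0,0.0],[0.0,0.0,0.0]],[[0.029,-0.0,0.0],[0.0,0.0,0.0]],[[0.03,-0.0,0.0],[0.0,0.0,0.0]],[[0.029,-0.0,0.0],[0.0,0.0,0.0]],[[0.029,-0.0,0.0],[0.0,0.0,0.0]]]
end [0.5669 0.0149 0.0348] [0.177 0.984 0.   ]
(258, 303, 51, 33) [-0.0449 -0.0154  0.001 ]
(216, 201, 134, 101) [-0.0452  0.0334  0.0008]
```

Held (width 23.7 mm, −2.4 N), with the tail 33 mm behind the grip. Moving to the open box with the grip at box x −28, clear of the lid.

Call:
{"op": "carry_out", "data": {
  "moves": [
    [[-0.015,0.025,0.026],[-0.061,0,0.002]],
    [[-0.015,0.024,0.028],[-0.061,0,0.002]],
    [[-0.015,0.023,0.029],[-0.061,0,0.002]],
    [[-0.015,0.021,0.03],[-0.061,0,0.003]],
    [[0.007,0.012,0.035],[-0.058,0,0]],
    [[0.007,0.01,0.036],[-0.058,0,0]],
    [[0.007,0.008,0.036],[-0.058,0,0]],
    [[0.007,0.006,0.036],[-0.058,0,0]]
  ]
}}

```text
clock: 27.6
tool_pos: [0.5423, -0.0507, 0.2136]
orientation: [1.315, 1.56, 2.596]
ft_force: [1.2, 0.1, -1.2]
gripper_width: 0.0237
```

Call:
{"op": "carry_out", "data": {
  "moves": [
    [[0.006,0.005,0.036],[-0.058,0,0]],
    [[0.006,0.003,0.036],[-0.058,0,0]],
    [[0,0,0],[0,0,0]],
    [[0,0,0],[0,0,0]],
    [[0,0,0],[0,0,0]]
  ]
}}

```text
clock: 28.1
tool_pos: [0.5535, 0.0182, 0.2025]
orientation: [1.221, 1.561, 2.614]
ft_force: [-0.2, -0.0, -1.8]
gripper_width: 0.0235
```

Run:
```python
from h import *
o=get_obs();print(o["ft_force"],o["gripper_width"],now()[0],o["joints"].round(2))
J=pose(79.8)
plan([(box([-28,0,170]),J)]);plan([(box([-28,0,40]),J)],v=.03)
w=cam("wrist");I=w["color"].copy()
for z,c in((100,(0,0,255)),(50,(0,255,0))):
  for P in [(-82,67,z),(-82,-67,z),(82,-67,z),(82,67,z)]: cv2.circle(I,tuple(int(round(x)) for x in proj(w,box(P))),3,c,2)
b=cam("top")
cv2.imwrite("pics/w5.png",np.hstack([I[:400],b["color"][100:300,200:330].repeat(2,0).repeat(2,1)[:400,:240]]))
```

```text
[-0.15596871 -0.03791641 -1.83572607] 0.023548021070783638 [0.5535431  0.0182142  0.20254819] [ 0.54  0.21 -0.74  1.66  0.14  1.34  1.17]
[[[0.032,-0.006,-0.001],[0.001,0.003,-0.009]]]
end [0.559  0.0163 0.1705] [0.178 0.984 0.   ]
[[[0.027,-0.001,-0.0],[0.0,0.001,-0.002]],[[0.027,-0.001,-0.0],[0.0,0.0,-0.001]],[[0.027,-0.002,-0.001],[0.0,0.001,-0.002]],[[0.027,-0.001,0.0],[0.0,0.0,-0.001]],[[0.027,-0.001,0.0],[0.0,0.001,-0.002]],[[0.028,-0.001,0.0],[0.001,0.0,-0.001]]]
end [0.5595 0.0164 0.0395] [0.178 0.984 0.   ]
```

View pics/w5.png

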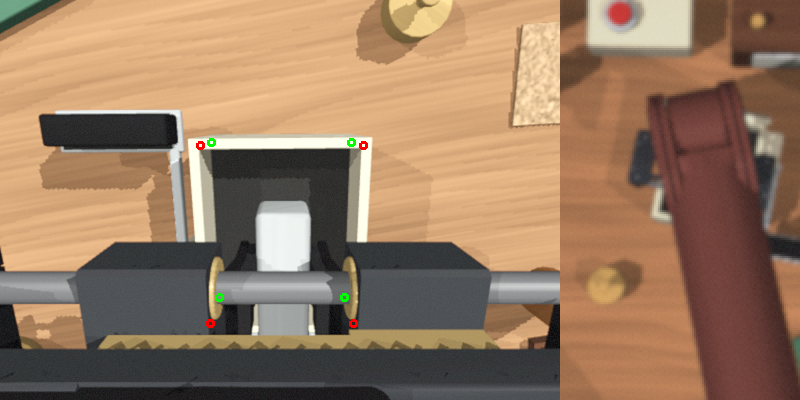

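Run:
```python
from h import *
b=cam("top");a=cam("scene"); I=b["color"]
p,R=now(); u,v=0,0
# far edge of the red wrist in top view, now
H=cv2.cvtColor(I,cv2.COLOR_BGR2HSV); m=((H[:,:,0]<9)|(H[:,:,0]>172))&(H[:,:,1]>90)&(H[:,:,2]<130)
for c in (245,255,265,275,285):
    r=np.where(m[100:260,c])[0]; print(c, r[:1]+100, [ (z,(Ro.from_euler("z",-BY,degrees=True).apply(ray(b,c,r[0]+100,z)-BO)*1000)[:2].round()) for z in (.4,.5,.6)] if len(r) else "")
S=a["color"];H=cv2.cvtColor(S,cv2.COLOR_BGR2HSV); m=((H[:,:,0]<9)|(H[:,:,0]>172))&(H[:,:,1]>90)&(H[:,:,2]<170)
for z in (.2,.3,.4,.45,.5,.55):
    q=proj(a,np.array([p[0],p[1],z]));print("tool axis z",z,q.round())
for r in range(60,260,12):
    k=np.where(m[r,150:420])[0]; print(r,(k.min()+150,k.max()+150) if len(k) else "")
```

```text
245 [149] [(0.4, array([33., 80.])), (0.5, array([13., 69.])), (0.6, array([-6., 58.]))]
255 [149] [(0.4, array([38., 55.])), (0.5, array([18., 46.])), (0.6, array([-2., 37.]))]
265 [147] [(0.4, array([48., 31.])), (0.5, array([27., 24.])), (0.6, array([ 7., 17.]))]
275 [145] [(0.4, array([58.,  7.])), (0.5, array([37.,  2.])), (0.6, array([16., -3.]))]
285 [141] [(0.4, array([ 73., -16.])), (0.5, array([ 51., -19.])), (0.6, array([ 28., -23.]))]
tool axis z 0.2 [302. 191.]
tool axis z 0.3 [304. 166.]
tool axis z 0.4 [307. 137.]
tool axis z 0.45 [308. 120.]
tool axis z 0.5 [310. 100.]
tool axis z 0.55 [312.  79.]
60 (np.int64(150), np.int64(345))
72 (np.int64(153), np.int64(333))
84 (np.int64(157), np.int64(407))
96 (np.int64(150), np.int64(331))
108 (np.int64(150), np.int64(328))
120 (np.int64(150), np.int64(327))
132 (np.int64(150), np.int64(324))
144 (np.int64(150), np.int64(215))
156 (np.int64(150), np.int64(417))
168 (np.int64(156), np.int64(411))
180 
192 
204 
216 
228 
240 
252
```

The wrist view shows the holder centred in the open box (inner rim cols 203–360, front row 150), with the bar lying on the plate. The flange column sits about 40 mm around the tool axis, clear of the raised lid. Lowering.

Call:
{"op": "carry_out", "data": {
  "moves": [
    [[0.02,-0.004,0],[0,0.003,-0.009]],
    [[0.028,-0.003,0],[0,0,0]],
    [[0.028,-0.001,0],[0,0,0]],
    [[0.028,0,0],[0,0,0]],
    [[0.02,0,0],[0,0,0]],
    [[0,0,0],[0,0,0]],
    [[0,0,0],[0,0,0]]
  ]
}}

```text
clock: 29.0
tool_pos: [0.5619, 0.018, 0.0796]
orientation: [-0.627, 1.569, 0.767]
ft_force: [-0.0, 0.0, -1.1]
gripper_width: 0.0237
```

Call:
{"op": "carry_out", "data": {
  "moves": [
    [[0.015,0,0],[0,0,0]],
    [[0.014,0,0],[0,0,0]],
    [[0.008,0,0],[0,0,0]],
    [[0.004,0,0],[0,0,0]],
    [[0,0,0],[0,0,0]]
  ]
}}

```text
clock: 29.5
tool_pos: [0.5614, 0.0183, 0.0374]
orientation: [0.264, 1.57, 1.659]
ft_force: [0.1, 0.7, -1.6]
gripper_width: 0.0237
```

Run:
```python
from h import *
o=get_obs();print(o["ft_force"],o["gripper_width"],now()[0]); p,R=now()
print((Ro.from_euler("z",-BY,degrees=True).apply(p-BO)*1000).round(1),R.as_matrix()[:,0].round(3))
```

```text
[ 0.11336916  0.73609686 -1.57359361] 0.023727980859035755 [0.56136523 0.0183322  0.03740398]
[-26.4   2.2  37.4] [-0.     0.001 -1.   ]
```

Call:
{"op": "carry_out", "data": {
  "moves": [
    [[0.002,0,0],[0,0,0]],
    [[0.002,0,0],[0,0,0]],
    [[0,0,0],[0,0,0]]
  ]
}}

```text
clock: 29.8
tool_pos: [0.5619, 0.0182, 0.0341]
orientation: [-0.851, 1.569, 0.543]
ft_force: [-0.6, 0.1, -0.5]
gripper_width: 0.0237
```

Call:
{"op": "carry_out", "data": {
  "moves": [
    [[0.001,0,0],[0,0,0]],
    [[0,0,0],[0,0,0]]
  ]
}}

```text
clock: 30.0
tool_pos: [0.5619, 0.0183, 0.0332]
orientation: [-0.832, 1.569, 0.563]
ft_force: [0.2, 0.0, -1.2]
gripper_width: 0.0233
```

Call:
{"op": "carry_out", "data": {
  "moves": [
    [[0.001,0,0],[0,0,0]],
    [[0,0,0],[0,0,0]]
  ]
}}

```text
clock: 30.2
tool_pos: [0.5618, 0.0183, 0.0321]
orientation: [-0.704, 1.569, 0.69]
ft_force: [-0.1, -0.2, -1.3]
gripper_width: 0.0238
```

Call:
{"op": "carry_out", "data": {
  "moves": [
    [[0.001,0,0],[0,0,0]],
    [[0,0,0],[0,0,0]]
  ]
}}

```text
clock: 30.4
tool_pos: [0.5619, 0.0183, 0.0319]
orientation: [-1.112, 1.57, 0.283]
ft_force: [-4.1, -0.4, 8.0]
gripper_width: 0.0239
```

Floor contact. Releasing with a partial opening, then rising.

Call:
{"op": "carry_out", "data": {
  "moves": [
    [[0,0,0],[0,0,0]],
    [[0,0,0],[0,0,0]],
    [[0,0,0],[0,0,0]],
    [[0,0,0],[0,0,0]],
    [[0,0,0],[0,0,0]],
    [[0,0,0],[0,0,0]]
  ],
  "hand": -0.3
}}

```text
clock: 31.0
tool_pos: [0.5618, 0.0183, 0.0311]
orientation: [-0.687, 1.569, 0.708]
ft_force: [-0.4, -0.4, -0.3]
gripper_width: 0.0551
```

Call:
{"op": "carry_out", "data": {
  "moves": [
    [[-0.01,0,0],[0,0,0]],
    [[-0.03,0,0],[0,0,0]],
    [[-0.04,0,0],[0,0,0]],
    [[-0.04,0,0],[0,0,0]],
    [[-0.04,0,0],[0,0,0]],
    [[-0.04,0,0],[0,0,0]],
    [[0,0,0],[0,0,0]],
    [[0,0,0],[0,0,0]]
  ]
}}

```text
clock: 31.8
tool_pos: [0.5621, 0.0183, 0.2325]
orientation: [-1.258, 1.567, 0.137]
ft_force: [0.6, -0.3, 0.0]
gripper_width: 0.0566
```

Run:
```python
from h import *
o=get_obs();print(o["ft_force"],o["gripper_width"],now()[0])
w=cam("wrist");I=w["color"];p,R=now()
H=cv2.cvtColor(I,cv2.COLOR_BGR2HSV); m=((H[:,:,1]<40)&(H[:,:,2]>110)).astype(np.uint8)
inv=Ro.from_euler("z",-BY,degrees=True)
def rep(m,z,lo):
    cs,_=cv2.findContours(m.astype(np.uint8),cv2.RETR_EXTERNAL,cv2.CHAIN_APPROX_NONE)
    for c in cs:
        if cv2.contourArea(c)<lo: continue
        P=np.array([inv.apply(ray(w,u,v,z)-BO)[:2] for u,v in c[:,0]]).astype(np.float32)*1000
        print(cv2.boundingRect(c),[np.round(x,1) for x in cv2.minAreaRect(P)])
rep(m,.076,300); m2=(H[:,:,2]<50)&(np.arange(420)[:,None]<240); print("dark"); rep(m2,.081,800)
cv2.imwrite("pics/w6.png",I)
W=pose(BY)
plan([([.53,-.08,.25],pose(40)),(press(0,0)[0]+[0,0,.12],W)],v=.042)
```

```text
[ 0.55428599 -0.31566561  0.03008395] 0.05659613393866269 [0.56207904 0.01828449 0.23245464]
(146, 273, 264, 62) [array([104.2,  -2.9]), array([ 74.7, 287. ]), np.float64(0.0)]
(270, 156, 26, 98) [array([-6.9,  2.1]), array([101.7,  25.7]), np.float64(0.6)]
(70, 99, 293, 173) [array([-23.5, -58.7]), array([175.2, 276.3]), np.float64(0.6)]
dark
(216, 136, 128, 104) [array([-25.3,  -0.9]), array([103.6, 121.3]), np.float64(0.1)]
(58, 104, 126, 32) [array([ -91.9, -149.1]), array([ 28.2, 114.8]), np.float64(0.1)]
[[[-0.004,0.003,-0.02],[0.139,0.0,0.0]],[[-0.004,-0.0,-0.021],[0.14,0.0,0.0]],[[-0.003,-0.003,-0.02],[0.139,0.001,0.0]],[[-0.004,-0.006,-0.02],[0.139,-0.0,0.001]],[[-0.004,-0.009,-0.019],[0.14,0.0,-0.0]],[[0.011,0.0,-0.012],[0.125,-0.0,-0.0]],[[0.012,-0.001,-0.012],[0.125,-0.0,-0.0]],[[0.011,-0.003,-0.012],[0.125,-0.0,-0.0]]]
[[[0.012,-0.004,-0.011],[0.126,-0.0,-0.0]],[[0.011,-0.006,-0.011],[0.125,-0.0,-0.0]],[[0.012,-0.007,-0.01],[0.125,-0.0,-0.0]],[[0.011,-0.008,-0.009],[0.125,-0.0,-0.0]]]
end [ 0.4642 -0.1339  0.17  ] [ 0.984 -0.177 -0.   ]
```

The holder lies flat and aligned in the box, centre at box (−7, 2). The bar is still on the plate. Back over the bar.

Call:
{"op": "carry_out", "data": {
  "moves": [
    [[-0.004,0.003,-0.02],[0.14,0,0]],
    [[-0.004,0,-0.021],[0.14,0,0]],
    [[-0.004,-0.003,-0.02],[0.14,0,0]],
    [[-0.004,-0.006,-0.02],[0.14,0,0]],
    [[-0.004,-0.009,-0.019],[0.14,0,0]],
    [[0.006,0,-0.012],[0.125,0,0]],
    [[0.008,-0.001,-0.012],[0.125,0,0]],
    [[0.01,-0.003,-0.012],[0.125,0,0]]
  ],
  "hand": -1
}}

```text
clock: 32.65
tool_pos: [0.5008, -0.1034, 0.2254]
orientation: [1.762, 1.569, 2.076]
ft_force: [0.1, -1.2, 0.1]
gripper_width: 0.0869
```

Call:
{"op": "carry_out", "data": {
  "moves": [
    [[0.012,-0.004,-0.011],[0.125,0,0]],
    [[0.012,-0.006,-0.011],[0.125,0,0]],
    [[0.012,-0.007,-0.01],[0.125,0,0]],
    [[0.012,-0.008,-0.009],[0.125,0,0]],
    [[0,0,0],[0,0,0]],
    [[0,0,0],[0,0,0]]
  ]
}}

```text
clock: 33.25
tool_pos: [0.4639, -0.1333, 0.1784]
orientation: [1.862, 1.569, 1.686]
ft_force: [0.5, 0.4, -0.3]
gripper_width: 0.0867
```

Run:
```python
from h import *
o=get_obs();print(o["ft_force"],o["gripper_width"],o["joints"].round(2)); p,R=now();print(p,R.as_matrix().round(3))
W=pose(BY)
plan([([.4648,-.1347,.12],W),([.4648,-.1347,.032],W)],v=.03)
w=cam("wrist");I=w["color"]
m=(cv2.cvtColor(I,cv2.COLOR_BGR2HSV)[:,:,2]<45).astype(np.uint8); m[300:]=0
col=np.where(m[200])[0];print("bar cols at row 200",col.min(),col.max(), [proj(w,p+R.apply([.10,.03,s]))[0].round() for s in(-.014,.014)])
```

```text
[ 0.50213251  0.40493534 -0.33466699] 0.08668697946705976 [ 0.7   0.03 -0.52  1.86  0.02  1.25  0.  ]
[ 0.46385587 -0.13327157  0.17837759] [[-0.     0.176  0.984]
 [ 0.002  0.984 -0.176]
 [-1.     0.001 -0.   ]]
[[[0.029,-0.001,0.001],[0.001,-0.0,-0.001]],[[0.029,-0.0,0.0],[0.0,-0.0,-0.0]],[[0.029,-0.0,0.0],[0.0,-0.0,-0.0]],[[0.03,-0.0,0.0],[0.0,-0.0,-0.0]],[[0.029,-0.0,0.0],[0.0,-0.0,-0.0]]]
end [ 0.4646 -0.1343  0.0324] [ 0.984 -0.177 -0.   ]
bar cols at row 200 270 545 [np.float64(265.0), np.float64(299.0)]
```

Call:
{"op": "carry_out", "data": {
  "moves": [
    [[0.03,-0.001,0.001],[0.001,0,-0.001]],
    [[0.03,0,0],[0,0,0]],
    [[0.03,0,0],[0,0,0]],
    [[0.028,0,0],[0,0,0]],
    [[0.018,0,0],[0,0,0]],
    [[0.01,0,0],[0,0,0]],
    [[0,0,0],[0,0,0]]
  ]
}}

```text
clock: 34.0
tool_pos: [0.465, -0.1341, 0.0322]
orientation: [2.175, 1.57, 1.996]
ft_force: [0.1, -0.5, -0.4]
gripper_width: 0.0869
```

Call:
{"op": "carry_out", "data": {
  "moves": [
    [[0,0,0],[0,0,0]],
    [[0,0,0],[0,0,0]],
    [[0,0,0],[0,0,0]],
    [[0,0,0],[0,0,0]],
    [[0,0,0],[0,0,0]],
    [[0,0,0],[0,0,0]],
    [[0,0,0],[0,0,0]],
    [[0,0,0],[0,0,0]]
  ],
  "hand": 1,
  "grip_force": 50
}}

```text
clock: 34.8
tool_pos: [0.4651, -0.1347, 0.0329]
orientation: [0.078, 1.57, -0.103]
ft_force: [0.6, 0.3, -0.7]
gripper_width: 0.0309
```

Call:
{"op": "carry_out", "data": {
  "moves": [
    [[0,0,0],[0,0,0]],
    [[0,0,0],[0,0,0]],
    [[0,0,0],[0,0,0]],
    [[0,0,0],[0,0,0]]
  ]
}}

```text
clock: 35.2
tool_pos: [0.4651, -0.1348, 0.0329]
orientation: [0.032, 1.57, -0.149]
ft_force: [-0.2, 0.5, -0.2]
gripper_width: 0.0277
```

Call:
{"op": "carry_out", "data": {
  "moves": [
    [[-0.005,0,0],[0,0,0]],
    [[-0.01,0,0],[0,0,0]],
    [[-0.01,0,0],[0,0,0]],
    [[-0.015,0,0],[0,0,0]],
    [[-0.02,0,0],[0,0,0]],
    [[-0.03,0,0],[0,0,0]],
    [[-0.03,0,0],[0,0,0]],
    [[-0.03,0,0],[0,0,0]]
  ]
}}

```text
clock: 36.0
tool_pos: [0.4647, -0.1345, 0.1847]
orientation: [-0.086, 1.57, -0.266]
ft_force: [0.9, -0.1, -7.5]
gripper_width: 0.0279
```

Call:
{"op": "carry_out", "data": {
  "moves": [
    [[-0.03,0,0],[0,0,0]],
    [[-0.02,0,0],[0,0,0]],
    [[0,0,0],[0,0,0]]
  ]
}}

```text
clock: 36.3
tool_pos: [0.4665, -0.1349, 0.2363]
orientation: [-0.175, 1.564, -0.356]
ft_force: [0.3, 0.1, -7.8]
gripper_width: 0.0275
```

Run:
```python
from h import *
o=get_obs();print(o["ft_force"],o["gripper_width"]); p,R=now();print(p)
W=pose(-11)
e=plan([([.48,.05,.24],W),([.501,.345,.14],W)],v=.04)
plan([([.501,.345,.005],W)],v=.03,start=e)
```

```text
[ 0.28122769  0.08840947 -7.79628898] 0.027470279638155976
[ 0.46647239 -0.13486565  0.23629808]
[[[-0.001,0.037,-0.004],[0.002,0.001,0.0]],[[-0.001,0.037,-0.004],[0.002,0.002,0.0]],[[-0.0,0.037,-0.004],[0.003,0.001,0.001]],[[-0.001,0.036,-0.004],[0.002,0.001,-0.0]],[[-0.001,0.037,-0.005],[0.002,0.001,0.0]],[[0.013,0.037,-0.004],[0.0,0.0,0.0]],[[0.012,0.036,-0.005],[0.0,0.0,0.0]],[[0.013,0.037,-0.004],[0.0,0.0,0.0]]]
[[[0.012,0.037,-0.005],[0.0,0.0,0.0]],[[0.013,0.037,-0.004],[0.0,0.0,0.0]],[[0.012,0.036,-0.005],[0.0,0.0,0.0]],[[0.013,0.037,-0.004],[0.0,0.0,0.0]],[[0.012,0.037,-0.004],[0.0,0.0,0.0]]]
end [0.5014 0.3451 0.1401] [ 0.982 -0.191  0.   ]
[[[0.027,-0.0,-0.0],[0.0,0.0,0.0]],[[0.027,-0.0,-0.0],[0.0,0.0,0.0]],[[0.027,-0.0,-0.0],[0.0,0.0,0.0]],[[0.027,-0.0,-0.0],[0.0,0.0,0.0]],[[0.027,-0.0,-0.0],[0.0,0.0,0.0]]]
end [0.5014 0.3451 0.0051] [ 0.982 -0.191  0.   ]
```

Call:
{"op": "carry_out", "data": {
  "moves": [
    [[0,0,0],[0,0,0]],
    [[0,0,0],[0,0,0]],
    [[0,0,0],[0,0,0]],
    [[0,0,0],[0,0,0]],
    [[0,0,0],[0,0,0]],
    [[-0.001,0.037,-0.004],[0.002,0.001,0]],
    [[-0.001,0.037,-0.004],[0.002,0.001,0]],
    [[-0.001,0.037,-0.004],[0.002,0.001,0]]
  ]
}}

```text
clock: 37.1
tool_pos: [0.4733, -0.0222, 0.2358]
orientation: [3.071, 1.569, 2.883]
ft_force: [0.2, 0.5, -8.6]
gripper_width: 0.0276
```

Call:
{"op": "carry_out", "data": {
  "moves": [
    [[-0.001,0.037,-0.004],[0.002,0.001,0]],
    [[-0.001,0.037,-0.005],[0.002,0.001,0]],
    [[0.012,0.037,-0.004],[0,0,0]],
    [[0.012,0.037,-0.005],[0,0,0]],
    [[0.012,0.037,-0.004],[0,0,0]],
    [[0.012,0.037,-0.005],[0,0,0]],
    [[0.012,0.037,-0.004],[0,0,0]],
    [[0.012,0.037,-0.005],[0,0,0]]
  ]
}}

```text
clock: 37.9
tool_pos: [0.494, 0.2752, 0.1654]
orientation: [-3.129, 1.567, 2.962]
ft_force: [1.3, 0.3, -7.0]
gripper_width: 0.0282
```

Call:
{"op": "carry_out", "data": {
  "moves": [
    [[0.012,0.037,-0.004],[0,0,0]],
    [[0.012,0.037,-0.004],[0,0,0]],
    [[0,0,0],[0,0,0]],
    [[0,0,0],[0,0,0]]
  ]
}}

```text
clock: 38.3
tool_pos: [0.499, 0.3491, 0.1411]
orientation: [-3.043, 1.565, 3.051]
ft_force: [0.2, -1.6, -7.1]
gripper_width: 0.0276
```

Run:
```python
from h import *
o=get_obs();print(o["ft_force"],o["gripper_width"]); p,R=now();print(p,R.as_matrix().round(3))
w=cam("wrist");I=w["color"];g=cv2.cvtColor(I,cv2.COLOR_BGR2HSV)
m=(g[:,:,2]<45).astype(np.uint8);r=np.where(m[:,282])[0];r=r[r<300];print("bar end row",r.min(),"-> tool y",[R.inv().apply(ray(w,282,r.min(),p[2]+.012+h)-p)[1].round(4)+0 for h in(.036,)][0], "(expect .065)")
b=cam("top");H=cv2.cvtColor(b["color"],cv2.COLOR_BGR2HSV);m=((H[:,:,2]>150)&(H[:,:,1]<80)).astype(np.uint8);z=np.zeros_like(m);z[140:225,235:312]=m[140:225,235:312]
c=max(cv2.findContours(z,0,1)[0],key=cv2.contourArea);print("lid",cv2.contourArea(c),cv2.minAreaRect(c))
W=pose(-11);plan([([.501,.345,.06],W),([.501,.345,.002],W)],v=.03)
```

```text
[ 0.17569284 -1.63098993 -7.13023676] 0.027575200954730796
[0.49903883 0.34909379 0.14105305] [[-0.006  0.188  0.982]
 [ 0.001  0.982 -0.188]
 [-1.    -0.001 -0.006]]
bar end row 128 -> tool y 0.0656 (expect .065)
lid 2954.0 ((278.15386962890625, 186.23077392578125), (58.834842681884766, 58.8348388671875), 11.309932708740234)
[[[0.027,-0.001,0.0],[-0.0,-0.001,0.0]],[[0.028,-0.0,0.001],[-0.0,-0.002,0.001]],[[0.027,-0.001,0.0],[-0.0,-0.001,-0.0]],[[0.029,-0.0,0.0],[-0.0,0.0,-0.0]],[[0.029,-0.0,0.0],[-0.0,0.0,-0.0]]]
end [0.5008 0.3451 0.0019] [ 0.982 -0.191  0.   ]
```

Call:
{"op": "carry_out", "data": {
  "moves": [
    [[0.027,-0.002,0],[0,-0.003,0]],
    [[0.028,-0.002,0.001],[0,-0.003,0]],
    [[0.028,0,0.001],[0,0,0]],
    [[0.028,0,0],[0,0,0]],
    [[0.018,0,0],[0,0,0]],
    [[0.008,0,0],[0,0,0]],
    [[0,0,0],[0,0,0]],
    [[0,0,0],[0,0,0]]
  ]
}}

```text
clock: 39.2
tool_pos: [0.5018, 0.3445, 0.0064]
orientation: [0.374, 1.567, 0.183]
ft_force: [-0.8, 0.6, -7.1]
gripper_width: 0.0278
```

Call:
{"op": "carry_out", "data": {
  "moves": [
    [[0.003,0,0],[0,0,0]],
    [[0.003,0,0],[0,0,0]],
    [[0,0,0],[0,0,0]]
  ]
}}

```text
clock: 39.5
tool_pos: [0.501, 0.3439, -0.001]
orientation: [-0.099, 1.569, -0.29]
ft_force: [-0.3, -0.1, -7.4]
gripper_width: 0.0273
```

Call:
{"op": "carry_out", "data": {
  "moves": [
    [[0.002,0,0],[0,0,0]],
    [[0,0,0],[0,0,0]]
  ]
}}

```text
clock: 39.7
tool_pos: [0.501, 0.3439, -0.0031]
orientation: [-0.097, 1.569, -0.288]
ft_force: [-0.7, -0.6, -7.2]
gripper_width: 0.0277
```

Call:
{"op": "carry_out", "data": {
  "moves": [
    [[0.002,0,0],[0,0,0]],
    [[0,0,0],[0,0,0]]
  ]
}}

```text
clock: 39.9
tool_pos: [0.5009, 0.3439, -0.0052]
orientation: [-0.159, 1.569, -0.35]
ft_force: [-0.7, -0.6, -8.3]
gripper_width: 0.0277
```

Call:
{"op": "carry_out", "data": {
  "moves": [
    [[0.002,0,0],[0,0,0]],
    [[0,0,0],[0,0,0]]
  ]
}}

```text
clock: 40.1
tool_pos: [0.5009, 0.3439, -0.0072]
orientation: [-0.134, 1.569, -0.325]
ft_force: [-0.1, 0.2, -9.1]
gripper_width: 0.0277
```

Call:
{"op": "carry_out", "data": {
  "moves": [
    [[0.001,0,0],[0,0,0]],
    [[0,0,0],[0,0,0]]
  ]
}}

```text
clock: 40.3
tool_pos: [0.5012, 0.344, -0.0078]
orientation: [0.017, 1.569, -0.174]
ft_force: [-0.2, -0.7, -6.1]
gripper_width: 0.0273
```

Call:
{"op": "carry_out", "data": {
  "moves": [
    [[0.001,0,0],[0,0,0]],
    [[0,0,0],[0,0,0]]
  ]
}}

```text
clock: 40.5
tool_pos: [0.5012, 0.3441, -0.0079]
orientation: [-0.126, 1.568, -0.317]
ft_force: [-4.4, -3.8, 4.5]
gripper_width: 0.0277
```

Contact on the mat (net force turned to +4.5 N). Releasing and rising.

Call:
{"op": "carry_out", "data": {
  "moves": [
    [[0,0,0],[0,0,0]],
    [[0,0,0],[0,0,0]],
    [[0,0,0],[0,0,0]],
    [[0,0,0],[0,0,0]],
    [[0,0,0],[0,0,0]],
    [[0,0,0],[0,0,0]],
    [[0,0,0],[0,0,0]],
    [[0,0,0],[0,0,0]]
  ],
  "hand": -1
}}

```text
clock: 41.3
tool_pos: [0.5011, 0.344, -0.0089]
orientation: [0.03, 1.569, -0.161]
ft_force: [0.2, -0.6, -0.0]
gripper_width: 0.0823
```

Call:
{"op": "carry_out", "data": {
  "moves": [
    [[-0.01,0,0],[0,0,0]],
    [[-0.03,0,0],[0,0,0]],
    [[-0.04,0,0],[0,0,0]],
    [[-0.04,0,0],[0,0,0]],
    [[-0.04,0,0],[0,0,0]],
    [[-0.04,0,0],[0,0,0]],
    [[0,0,0],[0,0,0]],
    [[0,0,0],[0,0,0]]
  ]
}}

```text
clock: 42.1
tool_pos: [0.501, 0.3444, 0.1924]
orientation: [0.308, 1.567, 0.117]
ft_force: [-0.2, -0.2, -1.1]
gripper_width: 0.0867
```

Run:
```python
from h import *
o=get_obs();print(o["clock"],o["ft_force"],o["gripper_width"],now()[0])
w=cam("wrist");p,R=now();g=cv2.cvtColor(w["color"],cv2.COLOR_BGR2HSV)
m=(g[:,:,2]<55).astype(np.uint8);m[241:]=0
for c in cv2.findContours(m,0,1)[0]:
    if cv2.contourArea(c)>600: print("bar",cv2.boundingRect(c),[np.round(x,1) for x in cv2.minAreaRect(np.array([ray(w,u,v,.040)[:2] for u,v in c[:,0]]).astype(np.float32)*1000)])
b=cam("top");I0=np.load("c0.npz")["tc"];d=cv2.absdiff(cv2.GaussianBlur(I0,(5,5),0),cv2.GaussianBlur(b["color"],(5,5),0)).max(2)
for n,(x,y,z,r) in dict(store=(.587,.0115,.11,22),plate=(.474,-.125,.089,12),bell=(.713,-.349,.05,15),bulb=(.713,-.192,.09,15),slotted=(.40,.172,.04,12),jar=(.736,.299,.09,12),mat=(.491,.354,.004,25),oldholder=(.528,-.355,.02,14)).items():
    u,v=proj(b,np.array([x,y,z])).astype(int);print(n,"mean diff",d[v-r:v+r,u-r:u+r].mean().round(1))
a=cam("scene");cv2.imwrite("pics/end.png",np.hstack([a["color"][100:400,150:550],b["color"][100:400,100:500]]))
```

```text
42.1 [-0.18801532 -0.23830491 -1.13828196] 0.08671166955569104 [0.50098446 0.3444279  0.1924274 ]
bar (526, 164, 34, 62) [array([755.6, 287. ]), array([32.6, 64.3]), np.float64(0.3)]
bar (269, 124, 28, 108) [array([504., 355.]), array([106.3,  26.2]), np.float64(79.2)]
store mean diff 29.9
plate mean diff 10.6
bell mean diff 36.5
bulb mean diff 27.6
slotted mean diff 21.9
jar mean diff 9.4
mat mean diff 46.3
oldholder mean diff 41.3
```

Run:
```python
from h import *
Z=np.load("c0.npz");a=cam("scene");b=cam("top")
def lid(I,roi,s):
    H=cv2.cvtColor(I,cv2.COLOR_BGR2HSV);m=((H[:,:,1]<75)&(H[:,:,2]>120)).astype(np.uint8);z=np.zeros_like(m);y0,y1,x0,x1=roi;z[y0:y1,x0:x1]=m[y0:y1,x0:x1]
    c=max(cv2.findContours(z,0,1)[0],key=cv2.contourArea);print(s,cv2.boundingRect(c),cv2.contourArea(c))
for n,I in(("before",Z["sc"]),("now",a["color"])): lid(I,(120,280,255,360),"scene "+n)
for n,I in(("before",Z["tc"]),("now",b["color"])): lid(I,(130,225,235,315),"top "+n)
# bystanders by template matching on scene/top
for cn,I0,I1,pts in(("scene",Z["sc"],a["color"],dict(bell=(254,363),bulb=(298,312),slotted=(295,171),jar=(407,195))),("top",Z["tc"],b["color"],dict(bell=(386,150),bulb=(339,147),slotted=(223,243),jar=(186,138)))):
    for k,(u,v) in pts.items():
        t=I0[v-14:v+14,u-14:u+14];r=cv2.matchTemplate(I1[v-26:v+26,u-26:u+26],t,cv2.TM_CCOEFF_NORMED);_,s,_,l=cv2.minMaxLoc(r);print(cn,k,"score",round(s,2),"shift px",(l[0]-12,l[1]-12))
```

```text
scene before (255, 184, 100, 94) 4982.5
scene now (255, 183, 100, 95) 5013.5
top before (245, 149, 67, 70) 3119.0
top now (245, 151, 67, 68) 3134.5
scene bell score 0.73 shift px (1, 11)
scene bulb score 0.97 shift px (0, 1)
scene slotted score 1.0 shift px (0, 0)
scene jar score 1.0 shift px (0, 0)
top bell score 0.41 shift px (3, 0)
top bulb score 0.93 shift px (1, -1)
top slotted score 0.49 shift px (1, -1)
top jar score 1.0 shift px (0, 0)
```

Run:
```python
from h import *
Z=np.load("c0.npz");a=cam("scene");b=cam("top")
for s,I,(u,v) in(("s0",Z["sc"],(254,363)),("s1",a["color"],(254,363)),("t0",Z["tc"],(386,150)),("t1",b["color"],(386,150))):
    P=I[v-30:v+30,u-30:u+30];H=cv2.cvtColor(P,cv2.COLOR_BGR2HSV);m=((H[:,:,0]>=17)&(H[:,:,0]<34)&(H[:,:,1]>110)).astype(np.uint8)
    c=max(cv2.findContours(m,0,1)[0],key=cv2.contourArea);(x,y),r=cv2.minEnclosingCircle(c);print(s,"bell",round(x+u-30,1),round(y+v-30,1),round(r,1))
print(order.finish_job())
```

```text
s0 bell 254.7 363.3 19.7
s1 bell 253.9 364.3 18.7
t0 bell 385.0 150.9 12.2
t1 bell 385.1 150.5 12.0
the job is handed in; nothing more can be done
None
```

The nickel clip holder is in the store box, the lid is shut, and the black weight is back lying on its cork mat. I handed the job in after about 42 s of the 72 s allowed.

I pressed the lever down with the weight until its stop (about 12 N there) and the lid was fully up, then let go, and the weight alone held it. I laid the holder in the box and lifted the weight off, and the lid fell shut.

**Last checks**
- **Holder:** before the lid closed, the wrist camera measured it lying lengthwise along the box, about 7 mm from the middle.
- **Lid:** its outline in the scene and top cameras matches the starting one to within 2 pixels.
- **Weight:** it lies at (504, 355) mm on the mat, within 1 mm of where it started.
- **Bystanders:** the bell, bulb, mass and jar are where they were, to within about a pixel.

**What went wrong or disagreed**
- The first two tries at the holder closed on nothing. The real fingertips sit about 25 mm behind the reported tool point; I found this by touching the holder's top with about 10 N, and it did not move.
- The same offset meant the first grip on the weight held only its top 6 mm or so. It held, and I took the second grip lower.
- The top and wrist cameras disagreed by about 3–6 mm on the box's position along its depth, so I used a compromise.
- Template matching scored low for the bell and, from above, for the mass. A colour check confirmed the bell. For the mass I relied on the scene camera, which matched exactly.
- I could not look at the final picture because the 12-picture limit was reached, so the final checks are by numbers only.

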